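Pack out the battery bay of a buggy and hold the stop home

TASK

The battery in this buggy is still loose lengthwise with one spacer behind it: draw the sliding rear stop back if it is in the way and stand more spacers upright on the deck between the stop and the spacer already there, one after another, until the stop, pushed forward, tightens on the stack before it runs out of slot. Push the stop up so that stop, spacers and pack are tight against the front stop, and finish still pushing it there with the gripper, firmly but without crushing the pack and touching only the sliding stop, so that I can do up its screws from below. Leave the pack in the bay, spare spacers on the bench and everything else undisturbed.

Things in the scene. Friction and masses are not known exactly. Their poses are not given: they have to be found in the camera images.
- car: the buggy, 305 mm wide (x), 490 mm long (y, nose to +y), fixed on a stand so that its tyres hang clear; origin on the bench under its middle. Its shock towers reach 160 mm above the bench
- bay_deck (a point): point on the chassis deck on the centre line of the battery bay, 75 mm above the bench. Axes: y along the bay to the buggy's nose, x across, z up. A lip 6 mm high, 3 mm thick runs along each side of the bay, 52 mm between them; beyond it nothing stands higher than the lip out to 55 mm from the centre line
- front_face (a point): centre of the rear face of the fixed front battery stop, 19 mm above the deck, on the bay's centre line; the pack butts against this face (44 mm wide, 34 mm high). Axes as bay_deck
- pack_centre (a point): centre of the battery pack, a grey hard-case block 44 mm wide (x), 96 mm long (y), 38 mm high (z), 0.26 to 0.4 kg, lying in the bay, up to 2 mm short of the front stop at the start; it slides lengthwise
- stop_face (a point): centre of the front face (38 mm wide, 36 mm high, plate 5 mm thick) of the sliding rear battery stop, 19 mm above the deck, facing the pack across the gap. Axes as bay_deck
- stop_lug (a point): grip point on the sliding stop's upright lug, 24 mm above the deck. Lug: 14 mm wide (x), 14 mm long (y), from 4 to 36 mm above the deck, its centre 30 mm behind the stop's front face (18 mm clear between lug and plate but for a thin web). The stop's foot is 38 mm wide, 4 mm thick and reaches 44 mm behind that face
- stop (a joint): position of the sliding rear stop along its slot: 0 m drawn fully back (away from the pack), 0.016 m at the forward end of the slot, where it goes no further. It moves along y of bay_deck, drags with about 1.5 N and stays where it is left
- spacer_a_centre (a point): centre of an off-white nylon battery spacer: block 48 mm wide (its x), 10 mm thick (its y), 38 mm high (its z), upper corners cut off 5 mm, 22 g. This one already stands in the bay just behind the pack, its thickness along the bay, its centre 19 mm above the deck
- spacer_b_centre (a point): centre of an off-white nylon battery spacer: block 48 mm wide (its x), 10 mm thick (its y), 38 mm high (its z), upper corners cut off 5 mm, 22 g. Like spacer_a; it stands upright on the bench. In the bay, finger pads wider than 10 mm centred on it reach past its neighbour, which is just as wide; pads set back towards the stop clear it
- spacer_c_centre (a point): centre of an off-white nylon battery spacer: block 48 mm wide (its x), 10 mm thick (its y), 38 mm high (its z), upper corners cut off 5 mm, 22 g. Like spacer_a; it stands upright on the bench. In the bay, finger pads wider than 10 mm centred on it reach past its neighbour, which is just as wide; pads set back towards the stop clear it
- spacer_d_centre (a point): centre of an off-white nylon battery spacer: block 48 mm wide (its x), 10 mm thick (its y), 38 mm high (its z), upper corners cut off 5 mm, 22 g. Like spacer_a; it stands upright on the bench. In the bay, finger pads wider than 10 mm centred on it reach past its neighbour, which is just as wide; pads set back towards the stop clear it
- spur_gear: loose black gear lying flat, 44 mm across, 14 mm high over its hub; origin under its centre; bystander
- diff: loose steel differential case, 38 mm across, 30 mm high; origin under its centre; bystander
- driver: hex driver, 170 mm long, lying; bystander
- shock: damper lying on the mat, about 115 mm long, 17 mm thick; bystander
- oil_bottle: small bottle, 34 mm across, 75 mm high; origin under its centre; bystander
Mind the look-alikes: they are no part of the job. What is shaped like the part that bears spacer_b_centre but red or yellow is not meant.

How it is judged:
At the end, for the whole second after the job is handed in: Robot pushes only the sliding stop (>3 N), which rests short of 15.7 mm and presses a spacer >3 N; pack flat, straight, within 2.5 mm of the front stop, pressing it >1.5 N. Each spacer is seated in the bay (2.5 mm, square to 0.09 rad, 4 mm off centre) or on the bench over 150 mm from bay_deck (((height (world z) of spacer_a_centre below 0.03 m and horizontal distance between spacer_a_centre and bay_deck above 0.15 m) or (x of spacer_a_centre in the frame of bay_deck between -0.004 and 0.004 m and z of spacer_a_centre in the frame of bay_deck between 0.016 and 0.0215 m and y of spacer_a_centre in the frame of bay_deck between -0.06 and 0 m and angle between spacer_a_centre's own z axis and vertical below 0.09 rad and angle between the y axis of spacer_a_centre and the y axis of bay_deck, either way round below 0.09 rad)) and ((height (world z) of spacer_b_centre below 0.03 m and horizontal distance between spacer_b_centre and bay_deck above 0.15 m) or (x of spacer_b_centre in the frame of bay_deck between -0.004 and 0.004 m and z of spacer_b_centre in the frame of bay_deck between 0.016 and 0.0215 m and y of spacer_b_centre in the frame of bay_deck between -0.06 and 0 m and angle between spacer_b_centre's own z axis and vertical below 0.09 rad and angle between the y axis of spacer_b_centre and the y axis of bay_deck, either way round below 0.09 rad)) and ((height (world z) of spacer_c_centre below 0.03 m and horizontal distance between spacer_c_centre and bay_deck above 0.15 m) or (x of spacer_c_centre in the frame of bay_deck between -0.004 and 0.004 m and z of spacer_c_centre in the frame of bay_deck between 0.016 and 0.0215 m and y of spacer_c_centre in the frame of bay_deck between -0.06 and 0 m and angle between spacer_c_centre's own z axis and vertical below 0.09 rad and angle between the y axis of spacer_c_centre and the y axis of bay_deck, either way round below 0.09 rad)) and ((height (world z) of spacer_d_centre below 0.03 m and horizontal distance between spacer_d_centre and bay_deck above 0.15 m) or (x of spacer_d_centre in the frame of bay_deck between -0.004 and 0.004 m and z of spacer_d_centre in the frame of bay_deck between 0.016 and 0.0215 m and y of spacer_d_centre in the frame of bay_deck between -0.06 and 0 m and angle between spacer_d_centre's own z axis and vertical below 0.09 rad and angle between the y axis of spacer_d_centre and the y axis of bay_deck, either way round below 0.09 rad)) and (contact force between stop and spacer_a above 3 N or contact force between stop and spacer_b above 3 N or contact force between stop and spacer_c above 3 N or contact force between stop and spacer_d above 3 N) and contact force between pack and front_stop above 1.5 N and contact force between the fingers and stop above 3 N and not (contact force between the fingers and spacer_a above 0.3 N or contact force between the fingers and spacer_b above 0.3 N or contact force between the fingers and spacer_c above 0.3 N or contact force between the fingers and spacer_d above 0.3 N) and not (contact force between the fingers and pack above 0.3 N) and value of joint stop below 0.0157 m and velocity of joint stop between -0.003 and 0.003 m/s and y of pack_centre in the frame of front_face above -0.0505 m and x of pack_centre in the frame of front_face between -0.004 and 0.004 m and z of pack_centre in the frame of bay_deck below 0.0215 m and angle between pack_centre's own z axis and vertical below 0.06 rad and angle between the y axis of pack_centre and the y axis of bay_deck, either way round below 0.06 rad); the arm keeps its last pose, push and grip.
It fails at once if the pack is crushed: more than 60 N lengthwise against the front stop (contact force between pack and front_stop above 60 N).
It fails at once if the pack is taken out of the bay (z of pack_centre in the frame of bay_deck above 0.035 m).
It fails at once if another thing on the bench is knocked away by more than 30 mm (distance of any of spur_gear, diff, driver, shock, oil_bottle from where it was at the start of the episode above 0.03 m).
It also fails if it takes over 72 s, if anything falls off the work surface, if the arm or the gripper's body presses on something with over 40 N, if the wrist force passes 120 N, or if a joint passes its speed limit or range.

ROBOT

A 6-joint arm with a two-finger parallel gripper is mounted at the origin on the work surface. World frame = base frame: x ahead of the robot, y to its left, z up, the work surface at z = 0. Lengths are in m, angles in rad, forces in N, time in s.
With the tool pointing down it reaches from about 0.325 to 0.9 m from the base axis. Payload 6.1 kg.
Tool frame: the origin (TCP) lies on the centre line of the jaws, within the pads' length; the fingertips stand 25 mm ahead of it and the grasp point (between the pads) lies 6 mm ahead of it; z points along the fingers, y is the direction in which the jaws open and shut (so a half turn about z gives the same grasp; the last joint's range is limited). The gripper opens to 87 mm and grips with 3 to 60 N. Pads are 19 mm wide; open, the fingers measure 117 mm over their backs; the gripper's body (75 mm by 190 mm) begins 51 mm behind the grasp point.
Start: joints at [-1.276, 0.22, 1.526, -0, 1.395, -0.126], TCP at [0.255, -0.57, 0.248] pointing down, gripper open.
Joint ranges: [-2.98, 2.98], [-0.91, 2.08], [0.09, 2.57], [-1.24, 4.39], [0.2, 2.65], [-2.68, 2.68]. Speed limits (rad/s): [2.57, 2.57, 3.01, 3.14, 3.14, 3.14].

INTERFACE

Orientations are given as [roll, pitch, yaw] about the fixed x, y, z axes, in that order (R = Rz(yaw) Ry(pitch) Rx(roll)).
In Python, from station import * gives the robot as it stands.
- The arm moves only by the tool play_rows, never from a script. Its argument "series" is a list of rows, each an object with "linear": the shift along the tool's x, y, z in cm, a list of three; "delta_rot": the turn, a rotation vector about the tool's x, y, z in rad, a list of three. In form: [{"linear": [dx, dy, dz], "delta_rot": [rx, ry, rz]}, ...]. A call has 1 to 5 rows; each row shifts and turns the commanded pose from where the row before left it, along the tool's axes as they then stand; what a row does not reach is not made up. A row lasts 1/10 s, in which the tool goes at most 50 mm and 8.59 degrees, less where a joint would pass 70% of its speed; a pose out of reach is approached as far as the arm can. A call is refused whole if a number of a shift passes 5 or a number of a turn 0.15, either way. A call with a gripper value outside its range is refused whole. "jaw" is the closure in counts, from 0 (fully open) to 255 (shut), set as the call begins (left out, the last holds). The fingers move at their own pace and stop on an object; "squeeze" is the grip in N (left out, the last holds). Time passes only in rows, so rows that do not move let the fingers close. It gives the time, the measured TCP pose, the force and the opening at its end, in the units of the state.
- sense(): the state, without advancing time (a new reading comes with each control period).
- camera(name): name is "side" or "top"; returns (picture, depth): 400x640x3 uint8, red, green, blue; 400x640 float32, m along the optical axis (not along the pixel's ray), 0 where there is no reading.
- get_calibration(name): a dict with "camera_matrix" (3x3 intrinsics, pixels), "k1" (the pictures are not rectified: a ray, as slopes to the right and down, at radius r is drawn at 1 + k1 r^2 times it, then the intrinsics apply), "camera_from_world" (4x4, takes a point from world to camera coordinates). Camera axes: x right, y down, z forward; pixel columns grow to the right and rows downward; lengths in m; the calibration is good to about 2 mm. A picture is of the moment at which its call begins. get_calibration takes no time and is no camera call.
- hand_in(): hands the job in, once; it reports no verdict.
Trained networks look in the newest picture that a camera, given by its name, has taken for a name from the list of things; names that differ only in an ending like _2 or _b are one class to them, and where a whole thing is asked for, a point or a joint stands for the part that bears it (a point fixed in the world has none). Each returns a list of dicts, best first, with "score" (0 to 1); they miss things now and then, are a little off and sometimes report something else, mostly with a low value. They report only what shows in the picture. A call takes as long as a camera call. They do not tell look-alikes from the thing itself.
- find_in(camera, thing): "pixel" ([column, row] in pixels, amid what is visible of it).
- place_of(camera, thing): "pixel" ([column, row] in pixels: a listed point, or the origin of a listed thing).
The state is a dict: "clock": time; "q": joint angles; "dq": joint speeds; "joint_efforts": joint torques, N m; "ee_pos": TCP position; "eef_rot": TCP orientation; "ft_force": force on the tool from outside, world axes, zero at the start; "torque": the same for the moment, N m; "grip_width": finger opening in m.
Only numpy, scipy, OpenCV 4.12 (cv2) and the standard library are available. Lean on these libraries where they do the work, as an engineer would, in place of code of your own. Each camera call takes 0.05 s, during which the arm holds its last target.

## Working session

There is one attempt and no reset: what is moved stays moved. The work goes in short steps, Python scripts to look and compute and a tool call to move; the robot and the scene stay as the last step left them, time stands still between calls to the robot, and variables do not carry over. Pictures are saved under pics/ and viewed, and the job is handed in when it is done.

Besides the shell and the picture viewer there is one more tool, called as name(argument=value, ...) on one line, values as JSON. play_rows: Moves the arm, as the interface text tells. Its arguments: {"type":"object","properties":{"series":{"type":"array","items":{"type":"object","properties":{"linear":{"type":"array","items":{"type":"number"}},"delta_rot":{"type":"array","items":{"type":"number"}}}}},"jaw":{"type":"number"},"squeeze":{"type":"number"}},"required":["series"]}

```bash
ls; mkdir -p pics
python3 - <<'E'
from station import *
import cv2, numpy as np
print(sense())
for n in ("side","top"):
    im,d=camera(n); cv2.imwrite(f"pics/{n}0.png",im[:,:,::-1]); np.savez(f"{n}0.npz",im=im,d=d)
    print(n,get_calibration(n))
E
```

```text
pics
{'clock': 0.0, 'q': array([-1.27613644e+00,  2.21208937e-01,  1.52765292e+00,  1.87050516e-07,
        1.39466871e+00, -1.26083751e-01]), 'dq': array([-0.0006884 ,  0.00158905, -0.0003227 , -0.00104151,  0.00103418,
       -0.00200291]), 'joint_efforts': array([ 2.31879983e-05, -4.94612682e+01, -3.87369668e+01,  7.00062001e-02,
        5.73320466e-02, -1.42205031e-04]), 'ee_pos': array([ 0.25511018, -0.56992736,  0.24642572]), 'eef_rot': array([-3.13967014e+00, -2.43875249e-04,  4.20743372e-01]), 'ft_force': array([ 0.60278656,  0.12508088, -0.16948341]), 'torque': array([ 0.01736281, -0.03312982, -0.04366193]), 'grip_width': 0.08679283116544036}
side {'camera_matrix': array([[498.98539013,   0.        , 316.24638408],
       [  0.        , 498.98539013, 190.5630759 ],
       [  0.        ,   0.        ,   1.        ]]), 'k1': -0.13794835150708865, 'camera_from_world': array([[ 0.76328865, -0.64580723,  0.01798512, -0.44090107],
       [-0.47875383, -0.58409971, -0.65545579,  0.25249186],
       [ 0.43380319,  0.49169152, -0.75501936,  1.2055093 ],
       [ 0.        ,  0.        ,  0.        ,  1.        ]])}
top {'camera_matrix': array([[394.18786861,   0.        , 322.24009286],
       [  0.        , 394.18786861, 203.05740936],
       [  0.        ,   0.        ,   1.        ]]), 'k1': -0.05080665988789854, 'camera_from_world': array([[ 4.59712172e-02, -9.98942627e-01, -5.24850438e-04,
        -7.78743972e-02],
       [-9.75995022e-01, -4.48031890e-02, -2.13134679e-01,
         5.43113524e-01],
       [ 2.12885801e-01,  1.03103120e-02, -9.77022688e-01,
         8.36557150e-01],
       [ 0.00000000e+00,  0.00000000e+00,  0.00000000e+00,
         1.00000000e+00]])}
```

View pics/top0.png

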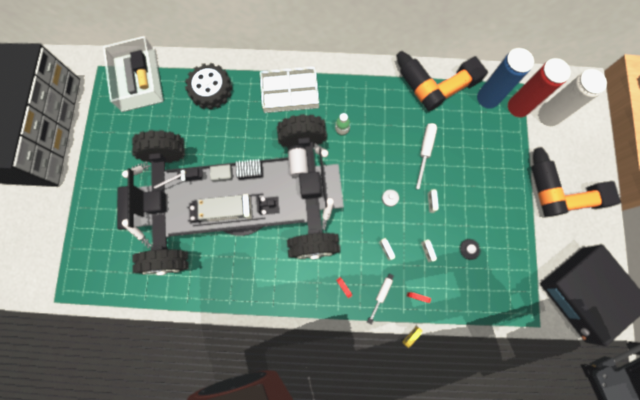

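View pics/side0.png

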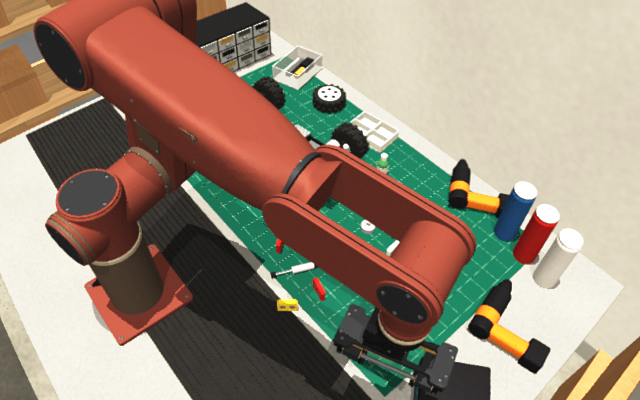

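The top view shows the buggy at left: pack around (222,207), stop around (265,205). Three white spacers stand at (434,200), (388,248) and (430,250). The side view is mostly blocked by the arm.

```bash
cat > h.py <<'E'
import numpy as np, cv2
from station import *
def rays(n,px):
    c=get_calibration(n); K=c["camera_matrix"]; k=c["k1"]
    px=np.atleast_2d(np.asarray(px,float))
    u=cv2.undistortPoints(px.reshape(-1,1,2),K,np.array([k,0,0,0,0.])).reshape(-1,2)
    return u
def atz(n,px,z):
    c=get_calibration(n); T=c["camera_from_world"]; R=T[:3,:3]; t=T[:3,3]
    u=rays(n,px); d=np.c_[u,np.ones(len(u))]@R; o=-R.T@t
    return o+d*((z-o[2])/d[:,2])[:,None]
def cloud(n,d,px):
    c=get_calibration(n); T=c["camera_from_world"]; R=T[:3,:3]; t=T[:3,3]
    px=np.asarray(px); dd=d[px[:,1],px[:,0]]
    u=rays(n,px); P=np.c_[u,np.ones(len(u))]*dd[:,None]
    return (P-t)@R
def full(n,d):
    h,w=d.shape; g=np.stack(np.meshgrid(np.arange(w),np.arange(h)),-1).reshape(-1,2)
    return cloud(n,d,g).reshape(h,w,3)
def proj(n,P):
    c=get_calibration(n); T=c["camera_from_world"]; K=c["camera_matrix"]
    P=np.atleast_2d(P); r=cv2.Rodrigues(T[:3,:3])[0]
    return cv2.projectPoints(P.reshape(-1,1,3),r,T[:3,3],K,np.array([c["k1"],0,0,0,0.]))[0].reshape(-1,2)
def crop(im,x0,y0,x1,y1,s,name):
    c=cv2.resize(im[y0:y1,x0:x1,::-1],None,fx=s,fy=s,interpolation=cv2.INTER_CUBIC); cv2.imwrite(name,c)
E
python3 - <<'E'
from h import *
z=np.load("top0.npz"); im=z["im"]; d=z["d"]
crop(im,170,170,330,250,5,"pics/bay0.png")
crop(im,330,170,480,280,5,"pics/sp0.png")
F=full("top",d)
for p in [(222,207),(265,205),(434,195),(388,248),(430,250),(180,210),(391,198)]:
    print(p,F[p[1],p[0]].round(4))
camera("top")
for t in ["car","bay_deck","front_face","pack_centre","stop_face","stop_lug","spacer_b_centre"]:
    for r in place_of("top",t)[:6]: print(t,np.round(r["pixel"],1),round(r["score"],2))
print(sense()["clock"])
E
```

```text
(222, 207) [0.5155 0.1592 0.1148]
(265, 205) [0.5286 0.0713 0.0928]
(434, 195) [ 0.5815 -0.3129  0.0397]
(388, 248) [ 0.453  -0.2067  0.038 ]
(430, 250) [ 0.4527 -0.3026  0.0378]
(180, 210) [0.5118 0.2632 0.0765]
(391, 198) [ 0.5726 -0.2142  0.0272]
car [239.2 203.1] 0.69
bay_deck [233. 212.] 0.7
front_face [197.2 213.7] 0.63
pack_centre [222.2 206.6] 0.64
stop_face [257.  203.4] 0.7
stop_lug [270.9 203.1] 0.64
spacer_b_centre [344.8 288.3] 0.65
spacer_b_centre [417.7 295.6] 0.62
spacer_b_centre [411.6 336.2] 0.58
spacer_b_centre [385.6 247.7] 0.48
0.5
```

View pics/bay0.png

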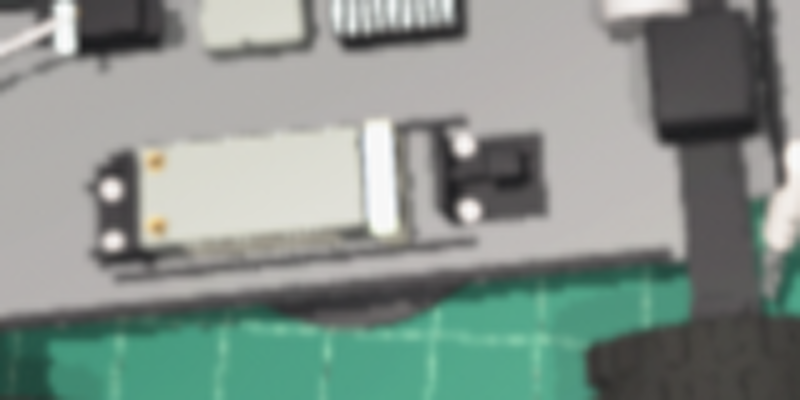

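View pics/sp0.png

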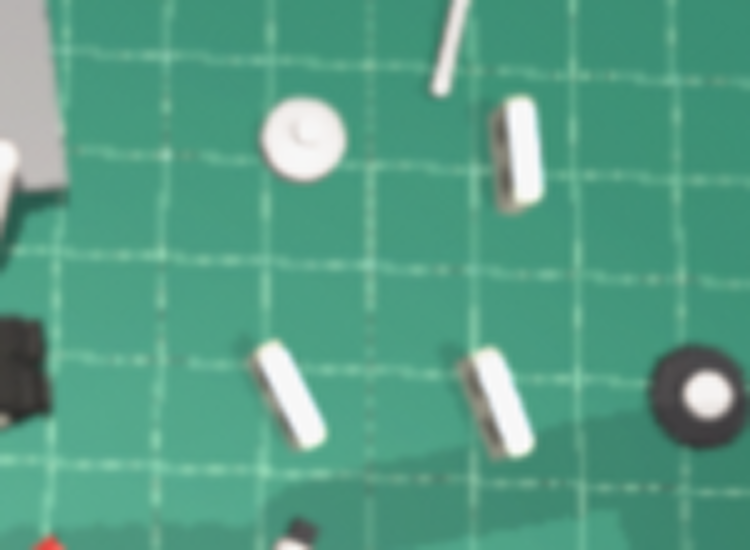

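```bash
cat > m0.py <<'E'
from h import *
c=get_calibration("top")["camera_from_world"]; print("cam",(-c[:3,:3].T@c[:3,3]).round(3))
z=np.load("top0.npz"); im=z["im"]; d=z["d"]
g=im.min(2)
def rect(mask,zz,lab):
    ys,xs=np.nonzero(mask); 
    P=atz("top",np.c_[xs,ys],zz)[:,:2].astype(np.float32)*1000
    (cx,cy),(w,h),a=cv2.minAreaRect(P)
    m=P.mean(0); C=np.cov((P-m).T); ev,V=np.linalg.eigh(C)
    print(lab,len(xs),"rect",round(cx,1),round(cy,1),round(w,1),round(h,1),round(a,1),"mean",m.round(1),"ang",np.degrees(np.arctan2(V[1,1],V[0,1])).round(1),"LW",(np.sqrt(12*ev)).round(1))
for lab,(x0,y0,x1,y1),zz in [("b",(376,234,402,264),.038),("c",(420,236,442,266),.038),("d",(424,186,444,215),.038),("a",(238,190,254,222),.113)]:
    m=np.zeros(g.shape,bool); m[y0:y1,x0:x1]=g[y0:y1,x0:x1]>215
    rect(m,zz,lab)
E
python3 m0.py
python3 - <<'E'
from h import *
z=np.load("top0.npz"); d=z["d"]; F=full("top",d)
# pack/ bay point heights
for r in (203,207,211):
    print([ (x,round(F[r,x,1]*1e3),round(F[r,x,2]*1e3)) for x in range(186,284,2)])
E
```

```text
cam [ 0.356 -0.062  0.933]
b 110 rect 452.4 -206.5 47.2 11.4 27.7 mean [ 452.2 -206.4] ang -152.6 LW [12.  46.6]
c 101 rect 452.7 -303.5 47.5 11.2 20.6 mean [ 452.5 -303.5] ang -159.7 LW [11.1 46.8]
d 96 rect 571.3 -314.4 45.8 11.5 5.5 mean [ 571.2 -314.3] ang -175.7 LW [11.5 46.6]
a 123 rect 522.2 115.1 48.2 21.3 4.9 mean [522.  110.9] ang -175.3 LW [16.9 46.3]
[(186, 251, 78), (188, 247, 78), (190, 235, 97), (192, 231, 96), (194, 222, 109), (196, 218, 108), (198, 213, 111), (200, 208, 113), (202, 202, 118), (204, 199, 115), (206, 195, 111), (208, 191, 112), (210, 187, 113), (212, 182, 113), (214, 178, 112), (216, 173, 114), (218, 169, 114), (220, 165, 113), (222, 160, 115), (224, 157, 111), (226, 152, 114), (228, 148, 112), (230, 143, 114), (232, 139, 113), (234, 134, 116), (236, 131, 112), (238, 126, 112), (240, 122, 111), (242, 118, 111), (244, 113, 115), (246, 109, 113), (248, 105, 110), (250, 106, 85), (252, 103, 78), (254, 99, 77), (256, 94, 76), (258, 84, 109), (260, 83, 90), (262, 80, 81), (264, 76, 79), (266, 71, 82), (268, 62, 114), (270, 58, 111), (272, 54, 110), (274, 50
[... 964 characters left out ...]
 (198, 210, 114), (200, 206, 113), (202, 202, 113), (204, 197, 114), (206, 193, 112), (208, 189, 114), (210, 185, 111), (212, 180, 115), (214, 176, 113), (216, 171, 115), (218, 168, 112), (220, 163, 113), (222, 159, 113), (224, 154, 113), (226, 150, 114), (228, 145, 117), (230, 142, 110), (232, 137, 115), (234, 133, 114), (236, 129, 114), (238, 125, 113), (240, 120, 115), (242, 116, 115), (244, 112, 112), (246, 108, 113), (248, 103, 114), (250, 103, 95), (252, 102, 74), (254, 98, 74), (256, 93, 75), (258, 82, 112), (260, 81, 96), (262, 79, 80), (264, 74, 85), (266, 70, 80), (268, 66, 80), (270, 61, 81), (272, 57, 80), (274, 52, 80), (276, 48, 83), (278, 44, 78), (280, 40, 75), (282, 36, 72)]
```

```bash
cat >> h.py <<'E'
def rectify(n,im,z,x0,x1,y0,y1,mm=0.25):
    # output: columns = -y (left=+y), rows = -x (up=+x), like top view
    xs=np.arange(x1,x0,-mm/1000); ys=np.arange(y1,y0,-mm/1000)
    Y,X=np.meshgrid(ys,xs); P=np.stack([X,Y,np.full(X.shape,z)],-1).reshape(-1,3)
    uv=proj(n,P).reshape(X.shape+(2,)).astype(np.float32)
    return cv2.remap(im,uv[...,0],uv[...,1],cv2.INTER_CUBIC)
E
python3 - <<'E'
from h import *
z=np.load("top0.npz"); im=z["im"]
r=rectify("top",im,.113,.465,.565,.03,.23,.25)
def grid(r,y1,x1,mm,name):
    r=r.copy()[:,:,::-1].copy()
    for k in range(0,r.shape[1],int(10/mm)): cv2.putText(r,str(int(round(y1*1000-k*mm))),(k,8),0,.3,(0,0,255),1); r[:4,k]=(0,0,255)
    for k in range(0,r.shape[0],int(10/mm)): cv2.putText(r,str(int(round(x1*1000-k*mm))),(0,k+4),0,.3,(0,0,255),1)
    cv2.imwrite(name,r)
grid(r,.23,.565,.25,"pics/rect113.png")
# yaw: maximise row-gradient energy after rotation on planes
def yaw(z):
    g=cv2.cvtColor(rectify("top",im,z,.46,.58,.03,.23,.5),cv2.COLOR_RGB2GRAY).astype(np.float32)
    h,w=g.shape; out=[]
    for a in np.arange(-10,10.01,.25):
        M=cv2.getRotationMatrix2D((w/2,h/2),a,1); q=cv2.warpAffine(g,M,(w,h))[40:-40,40:-40]
        out.append((np.sum(np.diff(q.mean(1))**2),a))
    return sorted(out)[-3:]
print(yaw(.113),yaw(.081))
E
```

```text
[(np.float32(805.3025), np.float64(-8.5)), (np.float32(812.28656), np.float64(-9.0)), (np.float32(816.4581), np.float64(-8.75))] [(np.float32(1386.2368), np.float64(-8.5)), (np.float32(1387.9751), np.float64(-9.0)), (np.float32(1397.0804), np.float64(-8.75))]
```

View pics/rect113.png

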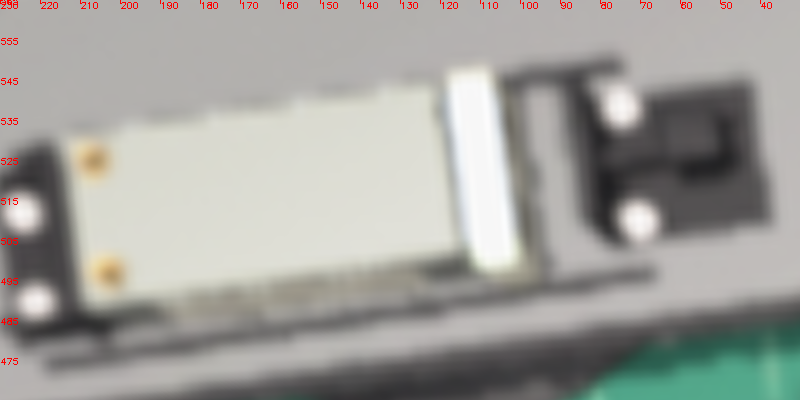

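```bash
cat > plan.py <<'E'
import sys
from h import *
from scipy.spatial.transform import Rotation as Ro
def plan(p,psi=None,n=None,quiet=False):
    s=sense(); R0=Ro.from_euler("xyz",s["eef_rot"]); p0=np.array(s["ee_pos"])
    R1=Ro.from_euler("xyz",[np.pi,0,np.radians(psi)]) if psi is not None else R0
    rv=(R0.inv()*R1).as_rotvec(); D=np.array(p)-p0
    n=n or max(1,int(np.ceil(max(np.linalg.norm(D)/.048,np.linalg.norm(rv)/.14))))
    print("from",p0.round(4),"rot",np.round(s["eef_rot"],4),"F",np.round(s["ft_force"],1),"w",round(s["grip_width"],4),"t",s["clock"],"n",n)
    R=R0
    for i in range(n):
        print("lin",(R.inv().apply(D/n)*100).round(2).tolist(),"rot",(rv/n).round(3).tolist())
        R=R*Ro.from_rotvec(rv/n)
if __name__=="__main__":
    a=[float(x) for x in sys.argv[1:]]
    plan(a[:3],a[3] if len(a)>3 else None,int(a[4]) if len(a)>4 else None)
E
python3 plan.py .531 .057 .2 98.7
```

```text
from [ 0.2553 -0.5705  0.2475] rot [-3.1415  0.      0.4208] F [-0.4 -0.7  0. ] w 0.087 t 0.5 n 15
lin [3.39, -3.07, 0.32] rot [-0.0, -0.0, -0.087]
lin [3.64, -2.76, 0.32] rot [-0.0, -0.0, -0.087]
lin [3.87, -2.44, 0.32] rot [-0.0, -0.0, -0.087]
lin [4.06, -2.09, 0.32] rot [-0.0, -0.0, -0.087]
lin [4.23, -1.73, 0.32] rot [-0.0, -0.0, -0.087]
lin [4.36, -1.36, 0.32] rot [-0.0, -0.0, -0.087]
lin [4.46, -0.98, 0.32] rot [-0.0, -0.0, -0.087]
lin [4.53, -0.59, 0.32] rot [-0.0, -0.0, -0.087]
lin [4.57, -0.19, 0.32] rot [-0.0, -0.0, -0.087]
lin [4.56, 0.21, 0.32] rot [-0.0, -0.0, -0.087]
lin [4.53, 0.6, 0.32] rot [-0.0, -0.0, -0.087]
lin [4.46, 0.99, 0.32] rot [-0.0, -0.0, -0.087]
lin [4.36, 1.37, 0.32] rot [-0.0, -0.0, -0.087]
lin [4.22, 1.75, 0.32] rot [-0.0, -0.0, -0.087]
lin [4.05, 2.11, 0.32] rot [-0.0, -0.0, -0.087]
```

play_rows(series=[{"linear":[3.4,-3.1,0],"delta_rot":[0,0,-0.087]},{"linear":[3.6,-2.8,0],"delta_rot":[0,0,-0.087]},{"linear":[3.9,-2.4,0.3],"delta_rot":[0,0,-0.087]},{"linear":[4.1,-2.1,0.3],"delta_rot":[0,0,-0.087]},{"linear":[4.2,-1.7,0.3],"delta_rot":[0,0,-0.087]}], jaw=138, squeeze=20)

```text
clock: 1.0
ee_pos: [0.3478, -0.3594, 0.2386]
eef_rot: [3.141, -0.0, 0.859]
ft_force: [1.4, 1.3, 1.0]
grip_width: 0.055
```

play_rows(series=[{"linear":[4.4,-1.4,0.3],"delta_rot":[0,0,-0.087]},{"linear":[4.5,-1.0,0.3],"delta_rot":[0,0,-0.087]},{"linear":[4.5,-0.6,0.3],"delta_rot":[0,0,-0.087]},{"linear":[4.6,-0.2,0.3],"delta_rot":[0,0,-0.087]},{"linear":[4.6,0.2,0.3],"delta_rot":[0,0,-0.087]}])

```text
clock: 1.5
ee_pos: [0.4393, -0.1485, 0.2239]
eef_rot: [3.14, 0.0, 1.294]
ft_force: [0.2, -0.8, 0.0]
grip_width: 0.0401
```

play_rows(series=[{"linear":[4.5,0.6,0.3],"delta_rot":[0,0,-0.087]},{"linear":[4.5,1.0,0.3],"delta_rot":[0,0,-0.087]},{"linear":[4.4,1.4,0.3],"delta_rot":[0,0,-0.087]},{"linear":[4.2,1.8,0.3],"delta_rot":[0,0,-0.087]},{"linear":[4.0,2.1,0.3],"delta_rot":[0,0,-0.087]}])

```text
clock: 2.0
ee_pos: [0.5316, 0.0609, 0.2088]
eef_rot: [3.141, 0.0, 1.73]
ft_force: [0.2, -0.1, 0.0]
grip_width: 0.04
```

```bash
python3 - <<'E'
from h import *
for n in ("side","top"):
    im,d=camera(n); cv2.imwrite(f"pics/{n}1.png",im[:,:,::-1]); np.savez(f"{n}1.npz",im=im,d=d)
    print(n,proj(n,[[.531,.057,.099],[.531,.057,.111],[.514,.166,.113]]).round(0).tolist(), proj(n,[sense()["ee_pos"]]))
E
python3 plan.py .531 .057 .15 98.7
```

```text
side [[291.0, 155.0], [291.0, 152.0], [263.0, 133.0]] [[288.49968869 123.0518764 ]]
top [[271.0, 204.0], [271.0, 202.0], [219.0, 208.0]] [[260.58418257 190.77382012]]
from [0.532  0.0635 0.2083] rot [ 3.1409e+00 -1.8000e-03  1.7332e+00] F [ 0.2 -1.2 -1.1] w 0.0398 t 2.1 n 2
lin [-0.32, -0.1, 2.91] rot [0.0, -0.001, 0.005]
lin [-0.32, -0.1, 2.91] rot [0.0, -0.001, 0.005]
```

View pics/top1.png

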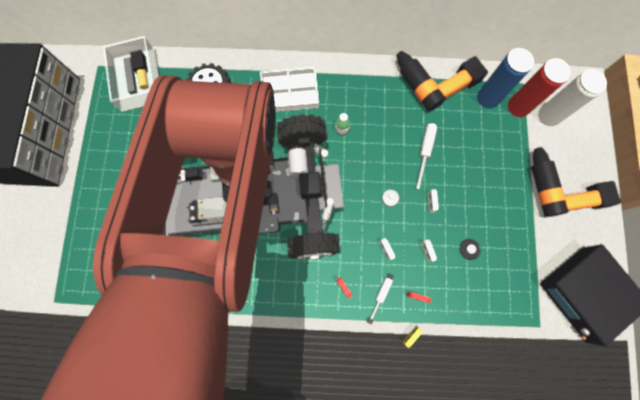

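View pics/side1.png

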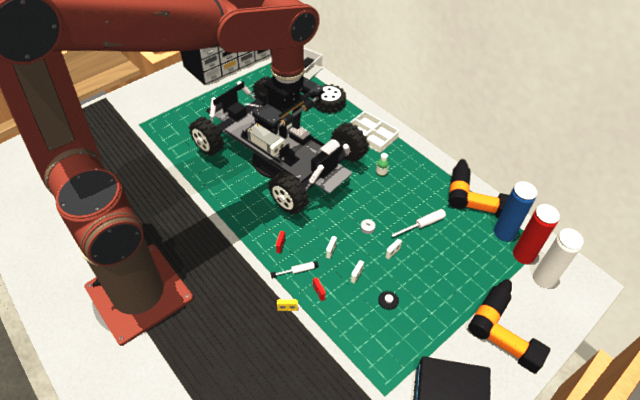

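Run:
```python
from h import *
im=np.load("side1.npz")["im"]
crop(im,220,70,360,175,5,"pics/side1c.png")
```

```text
(no output)
```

View pics/side1c.png

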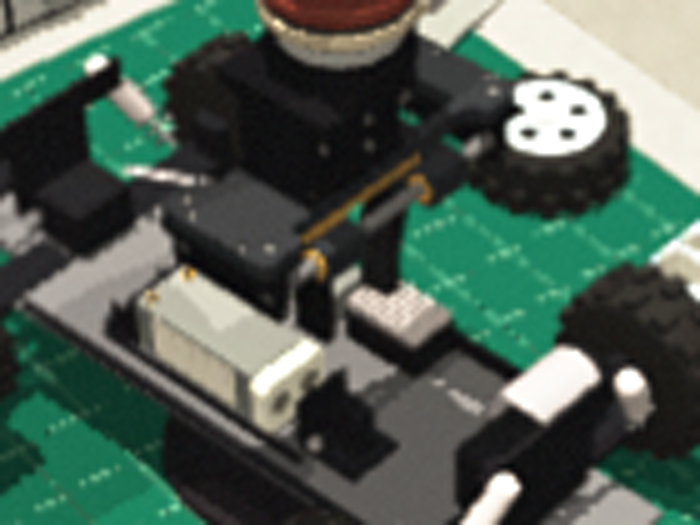

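play_rows(series=[{"linear":[-0.6,-0.1,2.9],"delta_rot":[0,0,0.01]},{"linear":[0,0,2.9]},{"linear":[0,0,0]}])

```text
invalid input
```

```bash
python3 - <<'E'
from h import *
im,d=camera("side"); np.savez("side2.npz",im=im,d=d)
crop(im,240,90,360,180,6,"pics/side2c.png")
E
python3 plan.py .531 .057 .105 98.7
```

```text
from [0.5313 0.0613 0.2082] rot [-3.1412e+00 -3.0000e-04  1.7303e+00] F [-0.2 -0.2  0.1] w 0.04 t 2.15 n 3
lin [-0.14, -0.03, 3.44] rot [-0.0, -0.0, 0.003]
lin [-0.14, -0.03, 3.44] rot [-0.0, -0.0, 0.003]
lin [-0.14, -0.03, 3.44] rot [-0.0, -0.0, 0.003]
```

View pics/side2c.png

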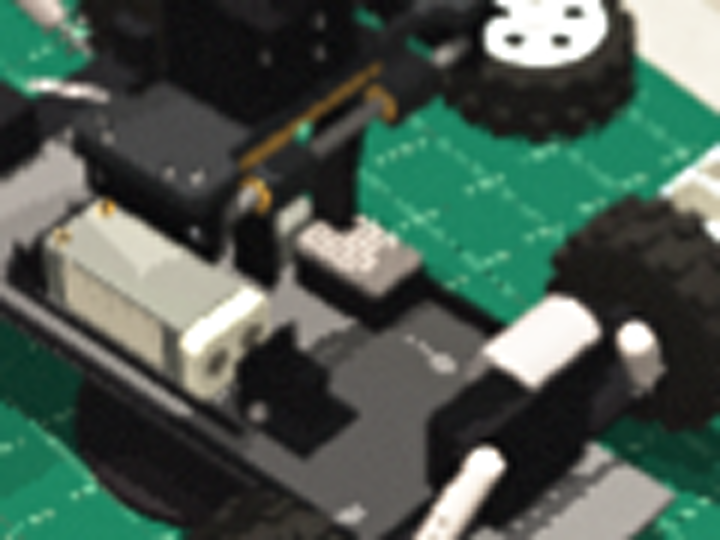

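Run:
```python
from h import *
F=full("top",np.load("top0.npz")["d"])
P=F[120:260,180:330].reshape(-1,3); P=P[P[:,2]<.5]
th=np.radians(8.7); ex=np.array([np.cos(th),np.sin(th)]); ey=np.array([-np.sin(th),np.cos(th)])
for nm,c in (("lug",(.531,.057)),("spc",(.527,.09))):
    q=P[:,:2]-c; x=q@ex; y=q@ey
    m=(abs(x)<.1)&(abs(y)<.04); print(nm,np.sort(P[m,2])[-5:].round(3))
    m=(abs(x)<.1)&(y<0)&(y>-.12)&(P[:,2]>.13); print(" nearest high y",y[m].max() if m.any() else None)
```

```text
lug [0.117 0.117 0.118 0.118 0.119]
 nearest high y -0.043148687996033684
spc [0.116 0.117 0.117 0.117 0.117]
 nearest high y -0.07637402954170912
```

play_rows(series=[{"linear":[-0.4,-0.1,2.9],"delta_rot":[0,0,0.01]},{"linear":[0,0,2.9],"delta_rot":[0,0,0]},{"linear":[0,0,2.0],"delta_rot":[0,0,0]},{"linear":[0,0,0],"delta_rot":[0,0,0]}])

```text
clock: 2.55
ee_pos: [0.5279, 0.0537, 0.1274]
eef_rot: [-3.135, -0.001, 1.714]
ft_force: [-0.9, -0.7, -0.6]
grip_width: 0.0399
```

Run:
```python
from h import *
F=full("top",np.load("top0.npz")["d"])
P=F[110:270,180:340].reshape(-1,3); P=P[P[:,2]<.5]
th=np.radians(8.7); ex=np.array([np.cos(th),np.sin(th)]); ey=np.array([-np.sin(th),np.cos(th)])
q=P[:,:2]-(.531,.057); x=q@ex; y=q@ey
for a in range(-100,100,20):
    print(a,[int(1000*P[(x*1000>=a)&(x*1000<a+20)&(y*1000>=-b)&(y*1000<-b+10),2].max(initial=0)) for b in range(20,130,10)])
print(sense()["ee_pos"],sense()["eef_rot"])
```

```text
-100 [4, 109, 119, 132, 135, 141, 140, 143, 142, 138, 133]
-80 [5, 4, 1, 117, 2, 125, 134, 106, 127, 131, 120]
-60 [81, 81, 82, 80, 82, 79, 79, 80, 81, 119, 131]
-40 [81, 81, 80, 81, 82, 81, 79, 81, 78, 119, 161]
-20 [81, 78, 77, 77, 77, 77, 79, 79, 80, 78, 162]
0 [81, 78, 78, 78, 78, 123, 124, 125, 125, 123, 162]
20 [79, 78, 78, 79, 78, 123, 125, 124, 124, 123, 162]
40 [78, 78, 77, 108, 118, 123, 123, 123, 124, 124, 163]
60 [77, 79, 79, 111, 119, 123, 120, 113, 80, 79, 161]
80 [79, 79, 78, 111, 120, 121, 119, 114, 79, 121, 162]
[0.52785283 0.05369886 0.12741255] [-3.13524903e+00 -7.97157395e-04  1.71398023e+00]
```

```bash
python3 plan.py .531 .057 .105 98.7
```

```text
from [0.5279 0.0537 0.1274] rot [-3.1352e+00 -8.0000e-04  1.7140e+00] F [-0.9 -0.7 -0.6] w 0.0399 t 2.55 n 1
lin [0.28, 0.37, 2.24] rot [-0.006, -0.001, -0.009]
```

play_rows(series=[{"linear":[0.2,0.3,1.2],"delta_rot":[0,0,-0.006]},{"linear":[0,0,0],"delta_rot":[0,0,0]},{"linear":[0,0,0],"delta_rot":[0,0,0]}])

```text
clock: 2.85
ee_pos: [0.5339, 0.057, 0.1194]
eef_rot: [3.14, 0.0, 1.722]
ft_force: [0.5, 0.3, -0.1]
grip_width: 0.04
```

```bash
python3 - <<'E'
from h import *
im,d=camera("side"); np.savez("side3.npz",im=im,d=d)
crop(im,240,90,360,180,6,"pics/side3c.png")
print(proj("side",[[.531,.057,.111]]))
E
python3 plan.py .531 .057 .105 98.7
```

```text
[[290.81947338 151.64212956]]
from [0.534  0.057  0.1195] rot [3.1401e+00 3.0000e-04 1.7217e+00] F [0.2 0.5 0.6] w 0.0399 t 2.9 n 1
lin [0.04, -0.3, 1.45] rot [0.001, 0.0, -0.001]
```

View pics/side3c.png

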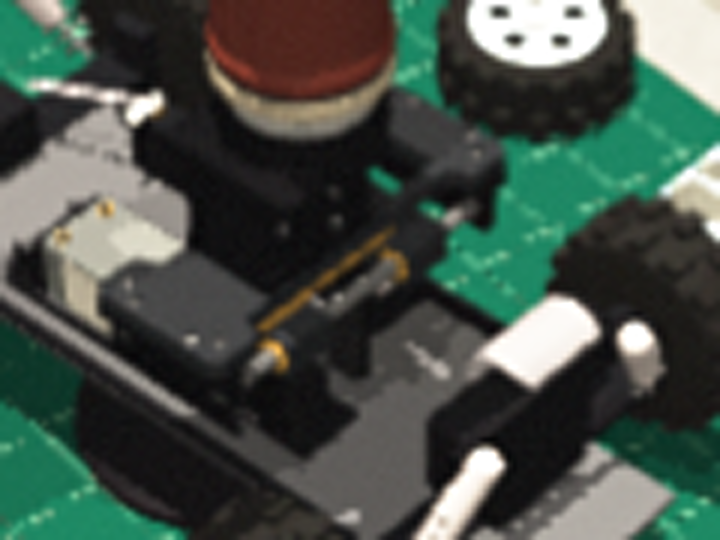

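play_rows(series=[{"linear":[0,-0.2,1.3],"delta_rot":[0,0,0]},{"linear":[0,0,0],"delta_rot":[0,0,0]},{"linear":[0,0,0],"delta_rot":[0,0,0]}])

```text
clock: 3.2
ee_pos: [0.5309, 0.0569, 0.1052]
eef_rot: [-3.141, -0.0, 1.722]
ft_force: [-0.1, 0.4, -0.4]
grip_width: 0.0402
```

play_rows(series=[{"linear":[0,0,0],"delta_rot":[0,0,0]},{"linear":[0,0,0],"delta_rot":[0,0,0]},{"linear":[0,0,0],"delta_rot":[0,0,0]},{"linear":[0,0,0],"delta_rot":[0,0,0]}], jaw=255, squeeze=20)

```text
clock: 3.6
ee_pos: [0.5322, 0.057, 0.1058]
eef_rot: [3.139, 0.0, 1.722]
ft_force: [13.5, 3.0, -8.9]
grip_width: 0.0156
```

play_rows(series=[{"linear":[0,0.1,0],"delta_rot":[0,0,0]},{"linear":[0,0,0],"delta_rot":[0,0,0]},{"linear":[0,0,0],"delta_rot":[0,0,0]}])

```text
clock: 3.9
ee_pos: [0.5333, 0.0571, 0.1058]
eef_rot: [3.139, 0.0, 1.722]
ft_force: [5.3, 1.8, -3.5]
grip_width: 0.0143
```

play_rows(series=[{"linear":[-0.2,0.06,0],"delta_rot":[0,0,0]},{"linear":[-0.2,0,0],"delta_rot":[0,0,0]},{"linear":[0,0,0],"delta_rot":[0,0,0]}], squeeze=40)

```text
clock: 4.2
ee_pos: [0.534, 0.0531, 0.1058]
eef_rot: [3.141, 0.0, 1.722]
ft_force: [4.0, 2.1, -3.4]
grip_width: 0.0136
```

play_rows(series=[{"linear":[-0.2,0,0],"delta_rot":[0,0,0]},{"linear":[0,0,0],"delta_rot":[0,0,0]},{"linear":[0,0,0],"delta_rot":[0,0,0]}])

```text
clock: 4.5
ee_pos: [0.5343, 0.0511, 0.1058]
eef_rot: [3.141, 0.0, 1.722]
ft_force: [4.0, 1.8, -2.1]
grip_width: 0.0138
```

play_rows(series=[{"linear":[-0.2,0,0],"delta_rot":[0,0,0]},{"linear":[-0.1,0,0],"delta_rot":[0,0,0]},{"linear":[0,0,0],"delta_rot":[0,0,0]}])

```text
clock: 4.8
ee_pos: [0.5343, 0.0504, 0.1057]
eef_rot: [3.141, -0.004, 1.721]
ft_force: [3.3, 9.6, -2.0]
grip_width: 0.0139
```

play_rows(series=[{"linear":[-0.2,0,0],"delta_rot":[0,0,0]},{"linear":[0,0,0],"delta_rot":[0,0,0]},{"linear":[0,0,0],"delta_rot":[0,0,0]}])

```text
clock: 5.1
ee_pos: [0.5344, 0.0502, 0.1056]
eef_rot: [3.14, -0.007, 1.722]
ft_force: [3.5, 17.9, -0.2]
grip_width: 0.0135
```

play_rows(series=[{"linear":[0.3,0,0],"delta_rot":[0,0,0]},{"linear":[0,0,0],"delta_rot":[0,0,0]},{"linear":[0,0,0],"delta_rot":[0,0,0]}])

```text
clock: 5.4
ee_pos: [0.5343, 0.0505, 0.1057]
eef_rot: [3.141, -0.002, 1.722]
ft_force: [4.6, 6.0, -1.2]
grip_width: 0.0139
```

```bash
python3 -c "
from h import *
s=sense();print(s)"
```

```text
{'clock': 5.4, 'q': array([-0.05399983,  0.16004982,  1.87924342,  0.00230646,  1.10164473,
       -0.20613598]), 'dq': array([-0.00121047,  0.00140997, -0.00233476,  0.00242641,  0.00173789,
        0.00151563]), 'joint_efforts': array([-3.34554121e+00, -4.16874933e+01, -3.21058238e+01, -2.02386975e+00,
        1.39006075e+00,  3.09468771e-02]), 'ee_pos': array([0.53433101, 0.05048734, 0.10571286]), 'eef_rot': array([ 3.14053166e+00, -1.88058845e-03,  1.72189132e+00]), 'ft_force': array([ 4.63253113,  5.98070192, -1.15770916]), 'torque': array([ 1.20990711, -0.83368157, -0.01388697]), 'grip_width': 0.013878288179315686}
```

play_rows(series=[{"linear":[0,0,0],"delta_rot":[0,0,0]},{"linear":[0,0,0],"delta_rot":[0,0,0]},{"linear":[0,0,-2.0],"delta_rot":[0,0,0]},{"linear":[0,0,-4.5],"delta_rot":[0,0,0]},{"linear":[0,0,-4.5],"delta_rot":[0,0,0]}], jaw=138, squeeze=20)

```text
clock: 5.9
ee_pos: [0.5323, 0.0487, 0.2153]
eef_rot: [-3.137, -0.0, 1.721]
ft_force: [1.0, -0.6, 0.6]
grip_width: 0.0384
```

```bash
python3 plan.py .4553 -.2123 .2 117.4
```

```text
from [0.5323 0.0487 0.2153] rot [-3.1366e+00 -2.0000e-04  1.7214e+00] F [ 1.  -0.6  0.6] w 0.0384 t 5.9 n 6
lin [-4.11, -1.92, 0.26] rot [-0.001, -0.0, -0.055]
lin [-4.0, -2.14, 0.26] rot [-0.001, -0.0, -0.055]
lin [-3.87, -2.36, 0.26] rot [-0.001, -0.0, -0.055]
lin [-3.74, -2.57, 0.26] rot [-0.001, -0.0, -0.055]
lin [-3.59, -2.77, 0.26] rot [-0.001, -0.0, -0.055]
lin [-3.44, -2.96, 0.26] rot [-0.001, -0.0, -0.055]
```

play_rows(series=[{"linear":[-4.1,-1.9,0],"delta_rot":[0,0,-0.055]},{"linear":[-4.0,-2.1,0],"delta_rot":[0,0,-0.055]},{"linear":[-3.9,-2.4,0],"delta_rot":[0,0,-0.055]},{"linear":[-3.7,-2.6,0.5],"delta_rot":[0,0,-0.055]},{"linear":[-3.6,-2.8,1.0],"delta_rot":[0,0,-0.055]}], jaw=50)

```text
clock: 6.4
ee_pos: [0.4687, -0.1704, 0.2012]
eef_rot: [-3.141, 0.001, 1.999]
ft_force: [0.3, -0.2, 0.0]
grip_width: 0.0678
```

play_rows(series=[{"linear":[-3.4,-3.0,1.0],"delta_rot":[0,0,-0.055]},{"linear":[0,0,4.5],"delta_rot":[0,0,0]},{"linear":[0,0,3.5],"delta_rot":[0,0,0]},{"linear":[0,0,0],"delta_rot":[0,0,0]}])

```text
clock: 6.8
ee_pos: [0.4517, -0.21, 0.1052]
eef_rot: [-3.135, -0.01, 2.05]
ft_force: [-0.2, 0.5, -0.0]
grip_width: 0.0701
```

```bash
python3 - <<'E'
from h import *
im,d=camera("side"); np.savez("side4.npz",im=im,d=d)
crop(im,270,170,430,290,5,"pics/side4c.png")
im,d=camera("top"); np.savez("top4.npz",im=im,d=d)
crop(im,170,150,330,250,5,"pics/top4c.png")
E
python3 plan.py .4553 -.2123 .034 117.4
```

```text
from [ 0.4557 -0.2116  0.1105] rot [-3.1401e+00 -2.0000e-03  2.0517e+00] F [ 0.1 -0.1  0.2] w 0.0702 t 6.9 n 2
lin [-0.03, -0.03, 3.82] rot [-0.001, -0.001, 0.001]
lin [-0.03, -0.03, 3.82] rot [-0.001, -0.001, 0.001]
```

View pics/side4c.png

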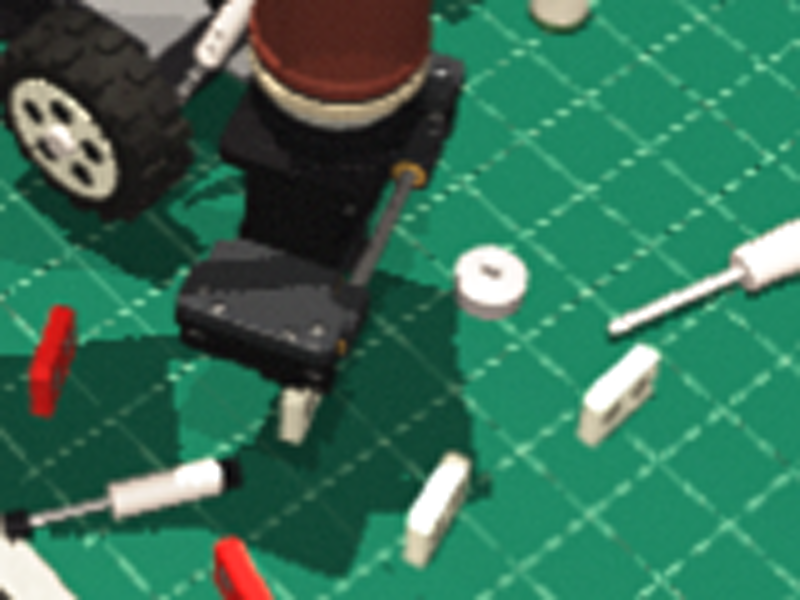

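View pics/top4c.png

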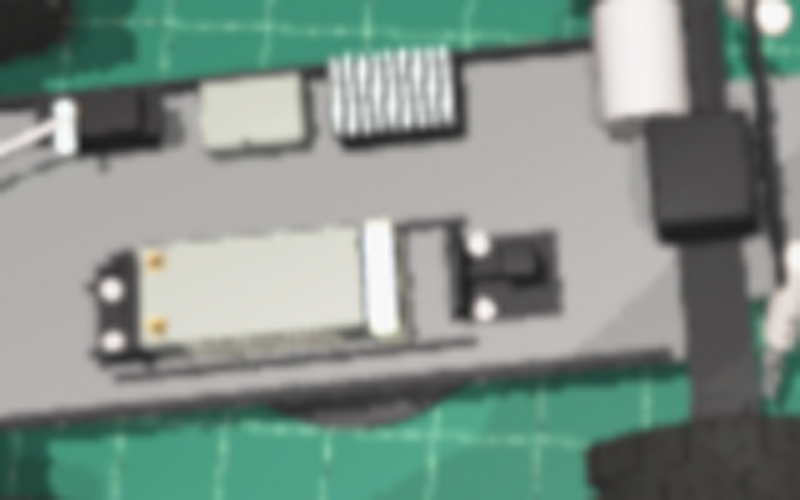

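The side crop shows the gripper above the near spacer at (298,405 in the crop), with the diff, drivers and red look-alikes clear. The top crop shows the stop drawn back about 7 mm.

play_rows(series=[{"linear":[0,0,4.0],"delta_rot":[0,0,0]},{"linear":[0,0,2.5],"delta_rot":[0,0,0]},{"linear":[0,0,1.1],"delta_rot":[0,0,0]},{"linear":[0,0,0],"delta_rot":[0,0,0]}])

```text
clock: 7.3
ee_pos: [0.4567, -0.2117, 0.035]
eef_rot: [-3.141, -0.0, 2.053]
ft_force: [0.7, -0.1, -0.0]
grip_width: 0.0701
```

play_rows(series=[{"linear":[0,0,0],"delta_rot":[0,0,0]},{"linear":[0,0,0],"delta_rot":[0,0,0]},{"linear":[0,0,0],"delta_rot":[0,0,0]},{"linear":[0,0,0],"delta_rot":[0,0,0]}], jaw=255, squeeze=20)

```text
clock: 7.7
ee_pos: [0.4572, -0.2123, 0.0357]
eef_rot: [3.141, 0.002, 2.052]
ft_force: [-0.4, 0.1, 3.7]
grip_width: 0.0478
```

```bash
python3 plan.py .4553 -.2123 .2 117.4
python3 - <<'E'
from h import *
im=np.load("top4.npz")["im"]
r=rectify("top",im,.112,.465,.565,.03,.23,.25)
cv2.imwrite("pics/rect4.png",r[:,:,::-1])
E
```

```text
from [ 0.4572 -0.2123  0.0357] rot [3.1407e+00 1.8000e-03 2.0518e+00] F [-0.4  0.1  3.7] w 0.0478 t 7.7 n 4
lin [0.02, -0.04, -4.11] rot [0.0, 0.0, 0.001]
lin [0.02, -0.04, -4.11] rot [0.0, 0.0, 0.001]
lin [0.02, -0.04, -4.11] rot [0.0, 0.0, 0.001]
lin [0.02, -0.04, -4.11] rot [0.0, 0.0, 0.001]
```

View pics/rect4.png

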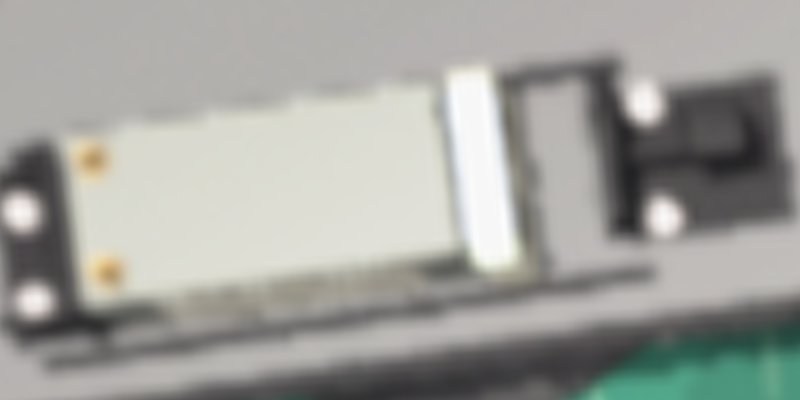

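play_rows(series=[{"linear":[0,0,-1.5],"delta_rot":[0,0,0]},{"linear":[0,0,-4.5],"delta_rot":[0,0,0]},{"linear":[0,0,-4.5],"delta_rot":[0,0,0]},{"linear":[0,0,-4.5],"delta_rot":[0,0,0]},{"linear":[0,0,-3.5],"delta_rot":[0,0,0]}])

```text
clock: 8.2
ee_pos: [0.4569, -0.2121, 0.2229]
eef_rot: [3.14, 0.003, 2.052]
ft_force: [0.8, -0.2, -0.4]
grip_width: 0.0475
```

```bash
python3 plan.py .5288 .0866 .215 98.66
```

```text
from [ 0.4569 -0.2121  0.2229] rot [3.1401e+00 2.7000e-03 2.0517e+00] F [ 0.8 -0.2 -0.4] w 0.0475 t 8.2 n 7
lin [3.31, 2.88, 0.11] rot [0.0, 0.0, 0.047]
lin [3.44, 2.73, 0.11] rot [0.0, 0.0, 0.047]
lin [3.57, 2.56, 0.11] rot [0.0, 0.0, 0.047]
lin [3.68, 2.39, 0.11] rot [0.0, 0.0, 0.047]
lin [3.79, 2.21, 0.11] rot [0.0, 0.0, 0.047]
lin [3.89, 2.03, 0.11] rot [0.0, 0.0, 0.047]
lin [3.98, 1.85, 0.11] rot [0.0, 0.0, 0.047]
```

play_rows(series=[{"linear":[3.3,2.9,0],"delta_rot":[0,0,0.047]},{"linear":[3.4,2.7,0],"delta_rot":[0,0,0.047]},{"linear":[3.6,2.6,0],"delta_rot":[0,0,0.047]},{"linear":[3.7,2.4,0],"delta_rot":[0,0,0.047]},{"linear":[3.8,2.2,0],"delta_rot":[0,0,0.047]}])

```text
clock: 8.7
ee_pos: [0.5081, 0.0035, 0.22]
eef_rot: [3.141, 0.0, 1.815]
ft_force: [0.8, -0.8, 0.1]
grip_width: 0.0478
```

play_rows(series=[{"linear":[3.9,2.0,0],"delta_rot":[0,0,0.047]},{"linear":[4.0,1.9,0],"delta_rot":[0,0,0.047]},{"linear":[0,0,1.5],"delta_rot":[0,0,0]},{"linear":[0,0,0],"delta_rot":[0,0,0]},{"linear":[0,0,0],"delta_rot":[0,0,0]}])

```text
clock: 9.2
ee_pos: [0.5279, 0.0867, 0.2039]
eef_rot: [-3.14, 0.0, 1.723]
ft_force: [0.4, -0.2, -0.9]
grip_width: 0.0478
```

```bash
python3 - <<'E'
from h import *
im,d=camera("side"); np.savez("side5.npz",im=im,d=d)
crop(im,220,70,360,175,5,"pics/side5c.png")
E
python3 plan.py .5288 .0866 .13 98.66
```

```text
from [0.5283 0.0864 0.2045] rot [-3.1409e+00  3.0000e-04  1.7218e+00] F [ 0.3 -0.6 -1.1] w 0.0476 t 9.25 n 2
lin [0.01, 0.03, 3.73] rot [-0.0, 0.0, -0.0]
lin [0.01, 0.03, 3.73] rot [-0.0, 0.0, -0.0]
```

View pics/side5c.png

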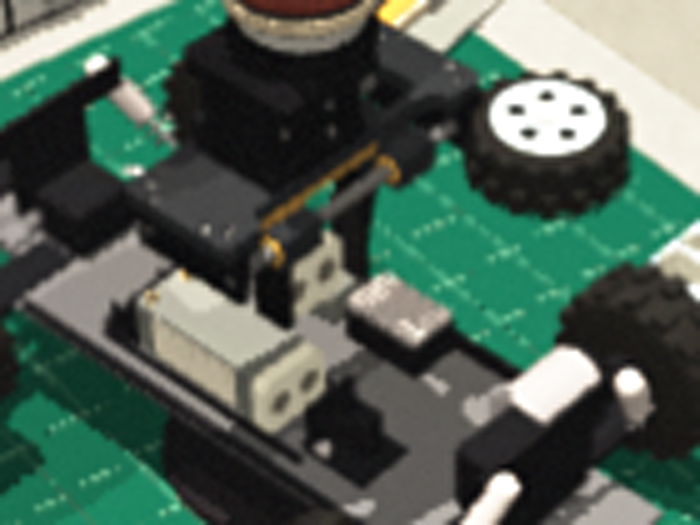

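play_rows(series=[{"linear":[0,0.03,3.5],"delta_rot":[0,0,0]},{"linear":[0,0,2.0],"delta_rot":[0,0,0]},{"linear":[0,0,0],"delta_rot":[0,0,0]},{"linear":[0,0,0],"delta_rot":[0,0,0]}])

```text
clock: 9.65
ee_pos: [0.5291, 0.0865, 0.1502]
eef_rot: [3.141, 0.0, 1.721]
ft_force: [-0.8, -0.1, 1.1]
grip_width: 0.0474
```

```bash
python3 - <<'E'
from h import *
im,d=camera("side"); np.savez("side6.npz",im=im,d=d)
crop(im,240,100,340,175,7,"pics/side6c.png")
E
python3 plan.py .5288 .0866 .1107 98.66
```

```text
from [0.5298 0.0867 0.1511] rot [3.1396e+00 3.0000e-04 1.7215e+00] F [0.7 0.3 0.2] w 0.0475 t 9.7 n 1
lin [0.01, -0.11, 4.04] rot [0.002, 0.0, -0.0]
```

View pics/side6c.png

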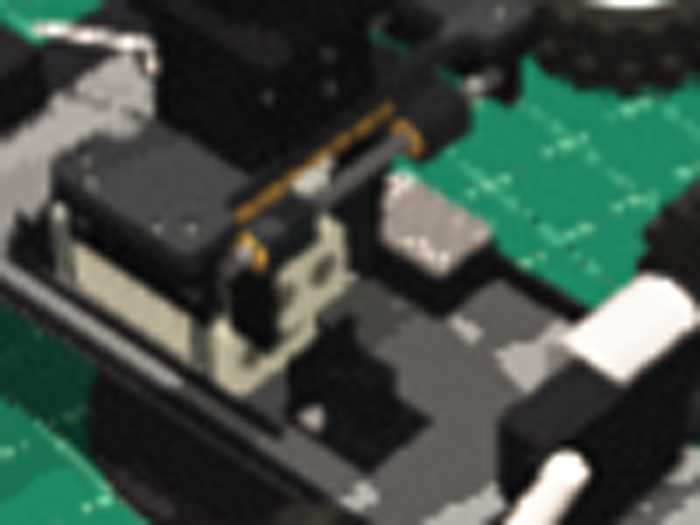

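play_rows(series=[{"linear":[0,-0.05,1.5],"delta_rot":[0,0,0]},{"linear":[0,0,1.0],"delta_rot":[0,0,0]},{"linear":[0,0,0],"delta_rot":[0,0,0]},{"linear":[0,0,0],"delta_rot":[0,0,0]}])

```text
clock: 10.1
ee_pos: [0.528, 0.0875, 0.124]
eef_rot: [-3.14, -0.0, 1.723]
ft_force: [0.0, -0.1, 0.3]
grip_width: 0.0477
```

play_rows(series=[{"linear":[0,0,0.6],"delta_rot":[0,0,0]},{"linear":[0,0,0.2],"delta_rot":[0,0,0]},{"linear":[0,0,0],"delta_rot":[0,0,0]}])

```text
clock: 10.4
ee_pos: [0.5281, 0.0875, 0.1161]
eef_rot: [-3.141, -0.0, 1.723]
ft_force: [0.6, 0.4, -0.6]
grip_width: 0.0478
```

play_rows(series=[{"linear":[0,0.05,0.3],"delta_rot":[0,0,0]},{"linear":[0,0,0],"delta_rot":[0,0,0]}])

```text
clock: 10.6
ee_pos: [0.5288, 0.0875, 0.1133]
eef_rot: [-3.141, -0.0, 1.723]
ft_force: [-0.1, -0.2, 0.1]
grip_width: 0.0476
```

play_rows(series=[{"linear":[0,0,0.2],"delta_rot":[0,0,0]},{"linear":[0,0,0],"delta_rot":[0,0,0]}])

```text
clock: 10.8
ee_pos: [0.5288, 0.0875, 0.1113]
eef_rot: [-3.141, -0.0, 1.723]
ft_force: [-0.1, -0.3, -1.2]
grip_width: 0.048
```

play_rows(series=[{"linear":[0.2,0,0.03],"delta_rot":[0,0,0]},{"linear":[0.2,0,0],"delta_rot":[0,0,0]},{"linear":[0,0,0],"delta_rot":[0,0,0]}], squeeze=30)

```text
clock: 11.1
ee_pos: [0.5282, 0.0918, 0.1113]
eef_rot: [3.142, -0.0, 1.723]
ft_force: [-0.2, 0.1, -0.8]
grip_width: 0.0479
```

play_rows(series=[{"linear":[0.2,0,0],"delta_rot":[0,0,0]},{"linear":[0,0,0],"delta_rot":[0,0,0]}])

```text
clock: 11.3
ee_pos: [0.528, 0.0937, 0.1113]
eef_rot: [3.141, -0.0, 1.723]
ft_force: [0.2, -0.3, -0.4]
grip_width: 0.0476
```

play_rows(series=[{"linear":[0.2,0,0],"delta_rot":[0,0,0]},{"linear":[0,0,0],"delta_rot":[0,0,0]}])

```text
clock: 11.5
ee_pos: [0.5277, 0.0956, 0.1113]
eef_rot: [3.142, 0.0, 1.723]
ft_force: [0.8, 0.1, -0.8]
grip_width: 0.0479
```

play_rows(series=[{"linear":[0.2,0,0],"delta_rot":[0,0,0]},{"linear":[0,0,0],"delta_rot":[0,0,0]}])

```text
clock: 11.7
ee_pos: [0.5277, 0.0963, 0.1113]
eef_rot: [3.141, 0.002, 1.723]
ft_force: [1.4, -4.6, -1.1]
grip_width: 0.0476
```

play_rows(series=[{"linear":[0.1,0,0],"delta_rot":[0,0,0]},{"linear":[0,0,0],"delta_rot":[0,0,0]}])

```text
clock: 11.9
ee_pos: [0.5278, 0.0964, 0.1113]
eef_rot: [3.141, 0.004, 1.723]
ft_force: [2.3, -8.0, -1.9]
grip_width: 0.0473
```

Run:
```python
from h import *
im,d=camera("side"); np.savez("side7.npz",im=im,d=d)
crop(im,240,100,340,175,7,"pics/side7c.png")
print(sense()["ft_force"])
```

```text
[ 1.58202907 -8.86770147 -0.89107092]
```

View pics/side7c.png

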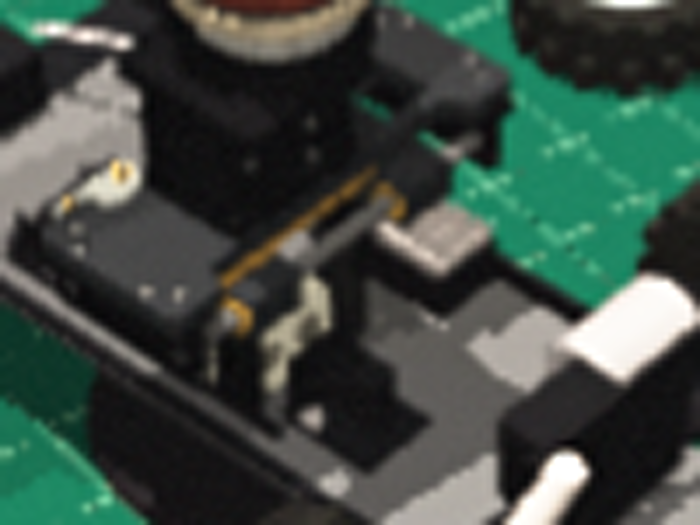

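play_rows(series=[{"linear":[-0.2,0,0],"delta_rot":[0,0,0]},{"linear":[0,0,0],"delta_rot":[0,0,0]}])

```text
clock: 12.15
ee_pos: [0.5276, 0.0962, 0.1112]
eef_rot: [-3.142, 0.0, 1.723]
ft_force: [0.1, -2.6, -1.2]
grip_width: 0.0477
```

play_rows(series=[{"linear":[0,0,0],"delta_rot":[0,0,0]},{"linear":[0,0,0],"delta_rot":[0,0,0]},{"linear":[0,0,0],"delta_rot":[0,0,0]}], jaw=85, squeeze=20)

```text
clock: 12.45
ee_pos: [0.5275, 0.0967, 0.1112]
eef_rot: [-3.142, -0.0, 1.723]
ft_force: [0.0, -0.2, 0.1]
grip_width: 0.0569
```

play_rows(series=[{"linear":[0,0,-2.0],"delta_rot":[0,0,0]},{"linear":[0,0,-4.5],"delta_rot":[0,0,0]},{"linear":[0,0,-4.5],"delta_rot":[0,0,0]}])

```text
clock: 12.75
ee_pos: [0.5265, 0.0966, 0.2214]
eef_rot: [-3.139, -0.001, 1.723]
ft_force: [0.1, 0.2, 0.4]
grip_width: 0.0579
```

```bash
python3 plan.py .4549 -.3096 .215 110.3
```

```text
from [0.5265 0.0966 0.2214] rot [-3.1387e+00 -6.0000e-04  1.7230e+00] F [0.1 0.2 0.4] w 0.0579 t 12.75 n 9
lin [-4.34, -1.47, 0.07] rot [-0.0, -0.0, -0.022]
lin [-4.31, -1.57, 0.07] rot [-0.0, -0.0, -0.022]
lin [-4.27, -1.66, 0.07] rot [-0.0, -0.0, -0.022]
lin [-4.23, -1.76, 0.07] rot [-0.0, -0.0, -0.022]
lin [-4.19, -1.85, 0.07] rot [-0.0, -0.0, -0.022]
lin [-4.15, -1.95, 0.07] rot [-0.0, -0.0, -0.022]
lin [-4.1, -2.04, 0.07] rot [-0.0, -0.0, -0.022]
lin [-4.06, -2.13, 0.07] rot [-0.0, -0.0, -0.022]
lin [-4.01, -2.22, 0.07] rot [-0.0, -0.0, -0.022]
```

play_rows(series=[{"linear":[-4.3,-1.5,0],"delta_rot":[0,0,-0.022]},{"linear":[-4.3,-1.6,0],"delta_rot":[0,0,-0.022]},{"linear":[-4.3,-1.7,0],"delta_rot":[0,0,-0.022]},{"linear":[-4.2,-1.8,0],"delta_rot":[0,0,-0.022]},{"linear":[-4.2,-1.8,0],"delta_rot":[0,0,-0.022]}], jaw=50)

```text
clock: 13.25
ee_pos: [0.4861, -0.1303, 0.2215]
eef_rot: [3.141, 0.0, 1.834]
ft_force: [1.4, -0.8, 0.3]
grip_width: 0.0699
```

play_rows(series=[{"linear":[-4.2,-1.9,0],"delta_rot":[0,0,-0.022]},{"linear":[-4.1,-2.0,1.0],"delta_rot":[0,0,-0.022]},{"linear":[-4.1,-2.1,2.0],"delta_rot":[0,0,-0.022]},{"linear":[-4.0,-2.2,2.0],"delta_rot":[0,0,-0.026]},{"linear":[0,0,4.0],"delta_rot":[0,0,0]}])

```text
clock: 13.75
ee_pos: [0.4567, -0.3164, 0.1339]
eef_rot: [3.139, 0.009, 1.921]
ft_force: [0.5, -0.4, 0.8]
grip_width: 0.07
```

play_rows(series=[{"linear":[0,0,1.5],"delta_rot":[0,0,0]},{"linear":[0,0,0],"delta_rot":[0,0,0]},{"linear":[0,0,0],"delta_rot":[0,0,0]}])

```text
clock: 14.05
ee_pos: [0.4565, -0.3089, 0.1171]
eef_rot: [3.141, 0.0, 1.926]
ft_force: [-0.4, -0.6, 0.7]
grip_width: 0.0698
```

```bash
python3 - <<'E'
from h import *
im,d=camera("side"); np.savez("side8.npz",im=im,d=d)
crop(im,220,90,420,300,3.8,"pics/side8c.png")
im,d=camera("top"); np.savez("top8.npz",im=im,d=d)
r=rectify("top",im,.112,.465,.565,.03,.23,.25)
cv2.imwrite("pics/rect8.png",r[:,:,::-1])
E
python3 plan.py .4549 -.3096 .035 110.3
```

```text
from [ 0.4573 -0.3096  0.1185] rot [3.1400e+00 2.9000e-03 1.9264e+00] F [ 0.3 -0.8  0. ] w 0.0699 t 14.15 n 2
lin [0.05, -0.12, 4.17] rot [0.001, 0.001, 0.001]
lin [0.05, -0.12, 4.17] rot [0.001, 0.001, 0.001]
```

View pics/side8c.png

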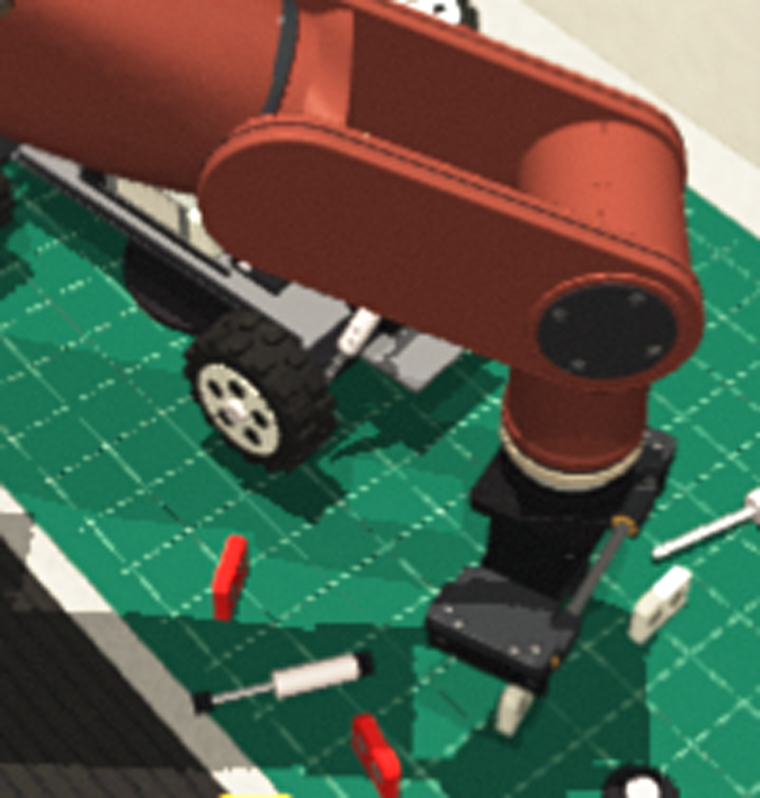

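View pics/rect8.png

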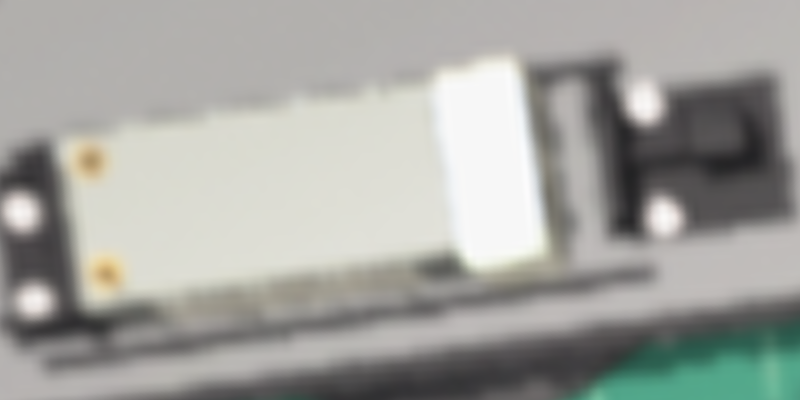

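The side crop shows the gripper over c at (515,705 in the crop). The rectified top view shows b seated flush behind a, with about 17.5 mm of gap to the stop.

play_rows(series=[{"linear":[0,-0.1,4.0],"delta_rot":[0,0,0]},{"linear":[0,0,3.0],"delta_rot":[0,0,0]},{"linear":[0,0,1.3],"delta_rot":[0,0,0]},{"linear":[0,0,0],"delta_rot":[0,0,0]}])

```text
clock: 14.55
ee_pos: [0.4546, -0.3089, 0.0326]
eef_rot: [-3.141, -0.002, 1.926]
ft_force: [-0.1, -0.3, -0.2]
grip_width: 0.07
```

play_rows(series=[{"linear":[0,0,0],"delta_rot":[0,0,0]},{"linear":[0,0,0],"delta_rot":[0,0,0]},{"linear":[0,0,0],"delta_rot":[0,0,0]},{"linear":[0,0,0],"delta_rot":[0,0,0]}], jaw=255, squeeze=20)

```text
clock: 14.95
ee_pos: [0.4557, -0.3106, 0.0347]
eef_rot: [3.14, 0.002, 1.925]
ft_force: [-0.8, -0.5, 3.6]
grip_width: 0.048
```

play_rows(series=[{"linear":[0,0,-1.5],"delta_rot":[0,0,0]},{"linear":[0,0,-4.5],"delta_rot":[0,0,0]},{"linear":[0,0,-4.5],"delta_rot":[0,0,0]},{"linear":[0,0,-4.5],"delta_rot":[0,0,0]},{"linear":[0,0,-3.7],"delta_rot":[0,0,0]}])

```text
clock: 15.45
ee_pos: [0.4552, -0.3102, 0.2246]
eef_rot: [3.14, 0.003, 1.925]
ft_force: [0.9, -0.8, -0.9]
grip_width: 0.0478
```

```bash
python3 plan.py .5294 .0826 .22 98.66
```

```text
from [ 0.4552 -0.3102  0.2246] rot [3.1401e+00 2.9000e-03 1.9248e+00] F [ 0.9 -0.8 -0.9] w 0.0478 t 15.45 n 9
lin [3.81, 2.29, 0.04] rot [0.0, 0.0, 0.023]
lin [3.86, 2.2, 0.04] rot [0.0, 0.0, 0.023]
lin [3.91, 2.11, 0.04] rot [0.0, 0.0, 0.023]
lin [3.95, 2.02, 0.05] rot [0.0, 0.0, 0.023]
lin [4.0, 1.93, 0.05] rot [0.0, 0.0, 0.023]
lin [4.04, 1.84, 0.05] rot [0.0, 0.0, 0.023]
lin [4.08, 1.75, 0.05] rot [0.0, 0.0, 0.023]
lin [4.12, 1.66, 0.05] rot [0.0, 0.0, 0.023]
lin [4.16, 1.57, 0.05] rot [0.0, 0.0, 0.023]
```

play_rows(series=[{"linear":[3.8,2.3,0],"delta_rot":[0,0,0.023]},{"linear":[3.9,2.2,0],"delta_rot":[0,0,0.023]},{"linear":[3.9,2.1,0],"delta_rot":[0,0,0.023]},{"linear":[4.0,2.0,0],"delta_rot":[0,0,0.023]},{"linear":[4.0,1.9,0],"delta_rot":[0,0,0.023]}])

```text
clock: 15.95
ee_pos: [0.4956, -0.0895, 0.2217]
eef_rot: [3.14, 0.001, 1.808]
ft_force: [1.7, -0.8, -0.5]
grip_width: 0.0478
```

play_rows(series=[{"linear":[4.0,1.8,0],"delta_rot":[0,0,0.023]},{"linear":[4.1,1.8,0],"delta_rot":[0,0,0.023]},{"linear":[4.1,1.7,0],"delta_rot":[0,0,0.023]},{"linear":[4.1,1.5,0],"delta_rot":[0,0,0.021]},{"linear":[0,0,1.0],"delta_rot":[0,0,0]}])

```text
clock: 16.45
ee_pos: [0.5303, 0.087, 0.213]
eef_rot: [3.137, -0.001, 1.725]
ft_force: [0.5, -0.1, -0.6]
grip_width: 0.0476
```

play_rows(series=[{"linear":[0,0,3.0],"delta_rot":[0,0,0]},{"linear":[0,0,3.0],"delta_rot":[0,0,0]},{"linear":[0,0,0],"delta_rot":[0,0,0]},{"linear":[0,0,0],"delta_rot":[0,0,0]}])

```text
clock: 16.85
ee_pos: [0.5287, 0.0818, 0.1508]
eef_rot: [-3.141, 0.0, 1.719]
ft_force: [0.1, 0.5, 0.7]
grip_width: 0.0483
```

```bash
python3 - <<'E'
from h import *
im,d=camera("side"); np.savez("side9.npz",im=im,d=d)
crop(im,240,100,340,175,7,"pics/side9c.png")
E
python3 plan.py .5294 .0826 .1097 98.66
```

```text
from [0.5298 0.0818 0.152 ] rot [3.1400e+00 3.0000e-04 1.7192e+00] F [ 1.2 -0.5  0.5] w 0.0475 t 16.9 n 1
lin [0.09, -0.03, 4.23] rot [0.002, 0.0, -0.003]
```

View pics/side9c.png

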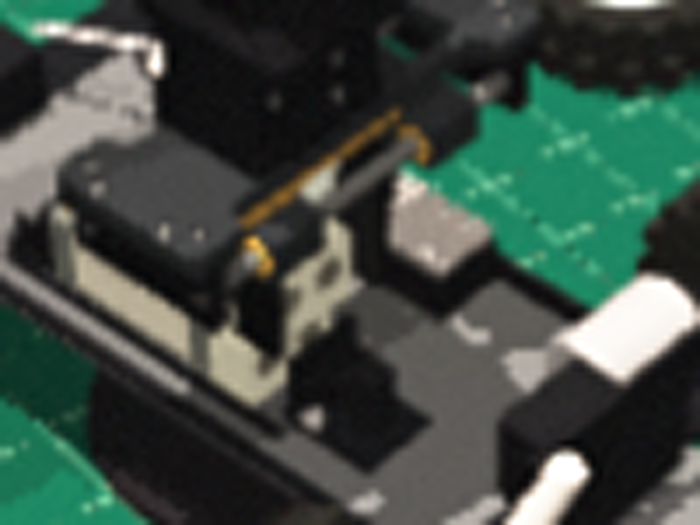

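play_rows(series=[{"linear":[0,0,1.5],"delta_rot":[0,0,-0.003]},{"linear":[0,0,1.0],"delta_rot":[0,0,0]},{"linear":[0,0,0],"delta_rot":[0,0,0]},{"linear":[0,0,0],"delta_rot":[0,0,0]}])

```text
clock: 17.3
ee_pos: [0.5287, 0.0823, 0.1249]
eef_rot: [-3.141, -0.0, 1.723]
ft_force: [0.2, -0.0, -0.7]
grip_width: 0.048
```

play_rows(series=[{"linear":[0,0,0.6],"delta_rot":[0,0,0]},{"linear":[0,0,0.3],"delta_rot":[0,0,0]},{"linear":[0,0,0],"delta_rot":[0,0,0]}])

```text
clock: 17.6
ee_pos: [0.5286, 0.0823, 0.1157]
eef_rot: [-3.141, -0.0, 1.723]
ft_force: [0.3, 0.2, 0.2]
grip_width: 0.0475
```

play_rows(series=[{"linear":[0,0.08,0.2],"delta_rot":[0,0,0]},{"linear":[0,0,0.2],"delta_rot":[0,0,0]},{"linear":[0,0,0],"delta_rot":[0,0,0]}])

```text
clock: 17.9
ee_pos: [0.5297, 0.0825, 0.1121]
eef_rot: [-3.141, -0.0, 1.723]
ft_force: [-0.5, 0.2, -0.6]
grip_width: 0.0476
```

play_rows(series=[{"linear":[0,0,0.15],"delta_rot":[0,0,0]},{"linear":[0,0,0],"delta_rot":[0,0,0]}])

```text
clock: 18.1
ee_pos: [0.5297, 0.0824, 0.1107]
eef_rot: [-3.141, -0.0, 1.723]
ft_force: [0.0, -1.2, -0.1]
grip_width: 0.0479
```

play_rows(series=[{"linear":[0,0,0.07],"delta_rot":[0,0,0]},{"linear":[0.2,0,0],"delta_rot":[0,0,0]},{"linear":[0,0,0],"delta_rot":[0,0,0]}])

```text
clock: 18.4
ee_pos: [0.5295, 0.0846, 0.1101]
eef_rot: [3.142, -0.0, 1.723]
ft_force: [0.6, -0.3, 0.1]
grip_width: 0.0479
```

play_rows(series=[{"linear":[0.2,0,0],"delta_rot":[0,0,0]},{"linear":[0,0,0],"delta_rot":[0,0,0]}])

```text
clock: 18.6
ee_pos: [0.5294, 0.0861, 0.1102]
eef_rot: [3.141, 0.001, 1.723]
ft_force: [1.4, -1.3, -1.3]
grip_width: 0.0479
```

play_rows(series=[{"linear":[0.1,0,0],"delta_rot":[0,0,0]},{"linear":[0,0,0],"delta_rot":[0,0,0]}])

```text
clock: 18.8
ee_pos: [0.5294, 0.0862, 0.1103]
eef_rot: [3.141, 0.002, 1.723]
ft_force: [0.8, -6.5, -0.7]
grip_width: 0.0474
```

play_rows(series=[{"linear":[-0.1,0,0],"delta_rot":[0,0,0]},{"linear":[0,0,0],"delta_rot":[0,0,0]}])

```text
clock: 19.0
ee_pos: [0.5294, 0.0861, 0.1102]
eef_rot: [3.141, 0.0, 1.723]
ft_force: [0.2, -2.7, -0.5]
grip_width: 0.0476
```

play_rows(series=[{"linear":[0,0,0],"delta_rot":[0,0,0]},{"linear":[0,0,0],"delta_rot":[0,0,0]},{"linear":[0,0,0],"delta_rot":[0,0,0]}], jaw=85, squeeze=20)

```text
clock: 19.3
ee_pos: [0.5291, 0.0868, 0.1101]
eef_rot: [-3.141, -0.001, 1.723]
ft_force: [0.4, -0.0, 0.3]
grip_width: 0.0571
```

play_rows(series=[{"linear":[0,0,-2.0],"delta_rot":[0,0,0]},{"linear":[0,0,-4.0],"delta_rot":[0,0,0]},{"linear":[0,0,0],"delta_rot":[0,0,0]}])

```text
clock: 19.6
ee_pos: [0.5327, 0.0868, 0.1758]
eef_rot: [3.132, 0.001, 1.723]
ft_force: [1.1, -0.1, 0.5]
grip_width: 0.0582
```

play_rows(series=[{"linear":[-1.0,0,-4.0],"delta_rot":[0,0,0]},{"linear":[-4.5,0,-2.0],"delta_rot":[0,0,0]},{"linear":[-4.8,0,0],"delta_rot":[0,0,0]},{"linear":[-4.8,0,0],"delta_rot":[0,0,0]},{"linear":[-4.8,0,0],"delta_rot":[0,0,0]}])

```text
clock: 20.1
ee_pos: [0.5595, -0.1117, 0.2303]
eef_rot: [3.141, 0.0, 1.724]
ft_force: [0.2, 1.1, 0.3]
grip_width: 0.0577
```

play_rows(series=[{"linear":[-4.8,0,0],"delta_rot":[0,0,0]},{"linear":[-4.8,0,0],"delta_rot":[0,0,0]}])

```text
clock: 20.3
ee_pos: [0.5739, -0.2068, 0.2298]
eef_rot: [3.141, -0.0, 1.723]
ft_force: [0.4, 0.3, 0.2]
grip_width: 0.0583
```

Run:
```python
from h import *
im,d=camera("side"); np.savez("side10.npz",im=im,d=d)
crop(im,220,90,340,180,6,"pics/side10c.png")
im,d=camera("top"); np.savez("top10.npz",im=im,d=d); cv2.imwrite("pics/top10.png",im[:,:,::-1])
r=rectify("top",im,.112,.465,.565,.03,.23,.25)
cv2.imwrite("pics/rect10.png",r[:,:,::-1])
print(sense())
```

```text
{'clock': 20.4, 'q': array([-0.48002445,  0.20011289,  1.58415056, -0.00168579,  1.35621691,
       -0.62634215]), 'dq': array([ 0.07164743, -0.03535229,  0.05055272,  0.04845662,  0.02915674,
        0.05671055]), 'joint_efforts': array([ -1.84670962, -47.39063859, -38.90023828,  -0.34936591,
        -0.11007375,  -0.58653804]), 'ee_pos': array([ 0.57386851, -0.21075496,  0.22958413]), 'eef_rot': array([-3.14152781e+00,  1.98662159e-03,  1.71747215e+00]), 'ft_force': array([ 0.53234948,  0.18080844, -0.14925244]), 'torque': array([ 0.04468626, -0.07873778,  0.03938701]), 'grip_width': 0.058196142007761985}
```

View pics/rect10.png

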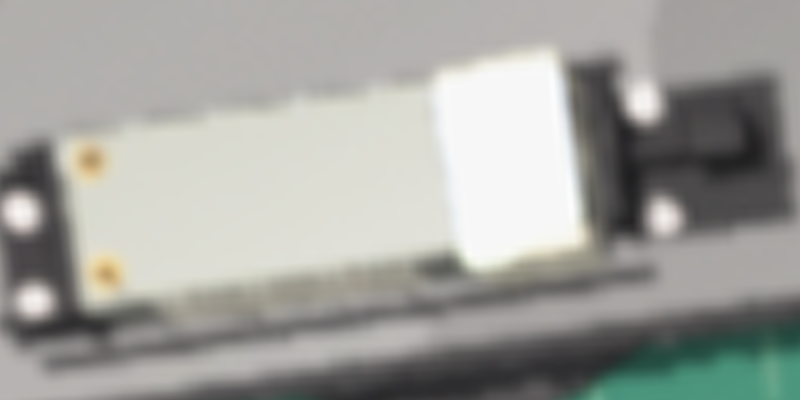

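View pics/side10c.png

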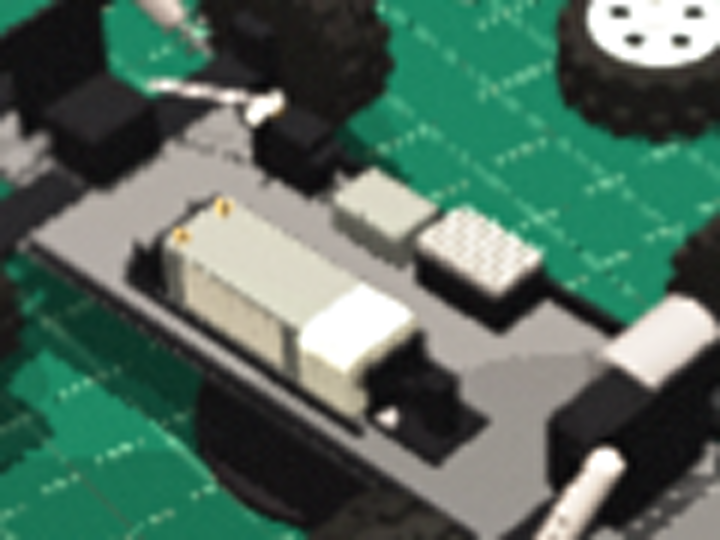

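The views show three spacers flush behind the pack, all level, with about 7.5 mm left to the stop. Next I grip the lug and push it forward.

```bash
python3 plan.py .5343 .0505 .22 98.66
```

```text
from [ 0.5739 -0.2108  0.2296] rot [-3.1415e+00  2.0000e-03  1.7175e+00] F [ 0.5  0.2 -0.1] w 0.0582 t 20.4 n 6
lin [4.4, -0.02, 0.15] rot [-0.0, 0.0, -0.001]
lin [4.4, -0.01, 0.15] rot [-0.0, 0.0, -0.001]
lin [4.4, -0.01, 0.15] rot [-0.0, 0.0, -0.001]
lin [4.4, -0.01, 0.16] rot [-0.0, 0.0, -0.001]
lin [4.4, -0.0, 0.16] rot [-0.0, 0.0, -0.001]
lin [4.4, 0.0, 0.16] rot [-0.0, 0.0, -0.001]
```

play_rows(series=[{"linear":[4.4,0,0],"delta_rot":[0,0,0]},{"linear":[4.4,0,0],"delta_rot":[0,0,0]},{"linear":[4.4,0,0],"delta_rot":[0,0,0]},{"linear":[4.4,0,0],"delta_rot":[0,0,0]},{"linear":[4.4,0,0],"delta_rot":[0,0,0]}], jaw=138)

```text
clock: 20.9
ee_pos: [0.5397, 0.0146, 0.2298]
eef_rot: [3.142, -0.001, 1.723]
ft_force: [-0.2, 1.2, -0.1]
grip_width: 0.0406
```

play_rows(series=[{"linear":[4.4,0,1.0],"delta_rot":[0,0,0]},{"linear":[0,0,4.0],"delta_rot":[0,0,0]},{"linear":[0,0,3.0],"delta_rot":[0,0,0]},{"linear":[0,0,0],"delta_rot":[0,0,0]},{"linear":[0,0,0],"delta_rot":[0,0,0]}])

```text
clock: 21.4
ee_pos: [0.5335, 0.0562, 0.1501]
eef_rot: [-3.14, -0.001, 1.723]
ft_force: [0.0, -0.3, -0.5]
grip_width: 0.0401
```

```bash
python3 plan.py .5343 .0505 .1057 98.66
```

```text
from [0.5335 0.0562 0.1501] rot [-3.1403e+00 -5.0000e-04  1.7232e+00] F [ 0.  -0.3 -0.5] w 0.0401 t 21.4 n 1
lin [-0.58, 0.0, 4.44] rot [-0.001, -0.001, 0.001]
```

play_rows(series=[{"linear":[-0.6,0,1.5],"delta_rot":[0,0,0]},{"linear":[0,0,1.8],"delta_rot":[0,0,0]},{"linear":[0,0,1.1],"delta_rot":[0,0,0]},{"linear":[0,0,0],"delta_rot":[0,0,0]},{"linear":[0,0,0],"delta_rot":[0,0,0]}])

```text
clock: 21.9
ee_pos: [0.5352, 0.0495, 0.1066]
eef_rot: [3.141, 0.0, 1.722]
ft_force: [-0.6, 0.0, 0.5]
grip_width: 0.0401
```

play_rows(series=[{"linear":[0,0,0],"delta_rot":[0,0,0]},{"linear":[0,0,0],"delta_rot":[0,0,0]},{"linear":[0,0,0],"delta_rot":[0,0,0]},{"linear":[0,0,0],"delta_rot":[0,0,0]}], jaw=255, squeeze=40)

```text
clock: 22.3
ee_pos: [0.5351, 0.0498, 0.1065]
eef_rot: [3.141, 0.0, 1.723]
ft_force: [-1.2, 1.1, -0.5]
grip_width: 0.0158
```

play_rows(series=[{"linear":[0.2,0,0],"delta_rot":[0,0,0]},{"linear":[0.2,0,0],"delta_rot":[0,0,0]},{"linear":[0,0,0],"delta_rot":[0,0,0]}])

```text
clock: 22.6
ee_pos: [0.5341, 0.0539, 0.1064]
eef_rot: [-3.141, 0.0, 1.723]
ft_force: [-4.1, -1.8, 5.5]
grip_width: 0.0134
```

play_rows(series=[{"linear":[0.2,0,0],"delta_rot":[0,0,0]},{"linear":[0,0,0],"delta_rot":[0,0,0]},{"linear":[0,0,0],"delta_rot":[0,0,0]}])

```text
clock: 22.9
ee_pos: [0.5337, 0.0559, 0.1064]
eef_rot: [-3.141, -0.0, 1.723]
ft_force: [-3.6, -0.8, 4.7]
grip_width: 0.0135
```

play_rows(series=[{"linear":[0.15,0,0],"delta_rot":[0,0,0]},{"linear":[0,0,0],"delta_rot":[0,0,0]},{"linear":[0,0,0],"delta_rot":[0,0,0]}])

```text
clock: 23.2
ee_pos: [0.5336, 0.0566, 0.1064]
eef_rot: [-3.141, 0.001, 1.723]
ft_force: [-3.2, -3.9, 5.9]
grip_width: 0.0134
```

play_rows(series=[{"linear":[0.15,0,0],"delta_rot":[0,0,0]},{"linear":[0,0,0],"delta_rot":[0,0,0]},{"linear":[0,0,0],"delta_rot":[0,0,0]}])

```text
clock: 23.5
ee_pos: [0.5336, 0.0567, 0.1064]
eef_rot: [-3.141, 0.004, 1.723]
ft_force: [-2.5, -10.1, 4.7]
grip_width: 0.0134
```

play_rows(series=[{"linear":[0.15,0,0],"delta_rot":[0,0,0]},{"linear":[0,0,0],"delta_rot":[0,0,0]},{"linear":[0,0,0],"delta_rot":[0,0,0]}])

```text
clock: 23.8
ee_pos: [0.5336, 0.0568, 0.1065]
eef_rot: [-3.141, 0.006, 1.723]
ft_force: [-2.2, -16.3, 4.6]
grip_width: 0.0137
```

play_rows(series=[{"linear":[0.05,0,0],"delta_rot":[0,0,0]},{"linear":[0,0,0],"delta_rot":[0,0,0]},{"linear":[0,0,0],"delta_rot":[0,0,0]},{"linear":[0,0,0],"delta_rot":[0,0,0]},{"linear":[0,0,0],"delta_rot":[0,0,0]}])

```text
clock: 24.3
ee_pos: [0.5336, 0.0568, 0.1065]
eef_rot: [-3.141, 0.007, 1.723]
ft_force: [-1.6, -17.4, 3.9]
grip_width: 0.0132
```

Run:
```python
from h import *
im,d=camera("side"); cv2.imwrite("pics/side11.png",im[:,:,::-1])
crop(im,220,90,340,180,6,"pics/side11c.png")
im,d=camera("top"); crop(im,160,160,330,270,4.7,"pics/top11.png")
s=sense(); print(s["ee_pos"],s["ft_force"],s["grip_width"],s["clock"],np.abs(s["dq"]).max())
```

```text
[0.53361422 0.05682992 0.10645704] [ -3.1847161  -17.48937738   3.88843381] 0.013259450085393702 24.4 0.0008044007318446934
```

View pics/side11c.png

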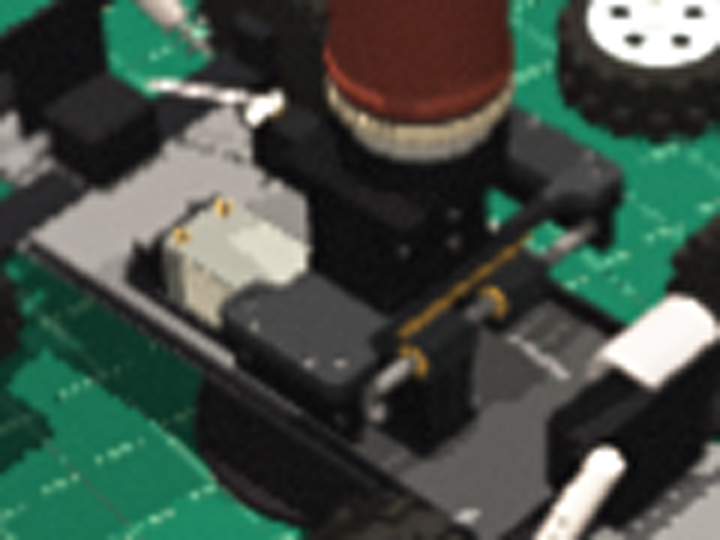

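View pics/top11.png

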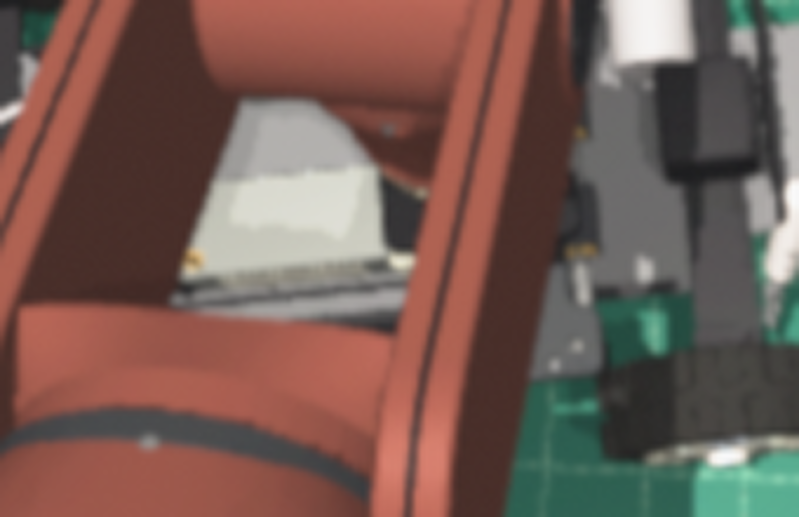

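View pics/side11.png

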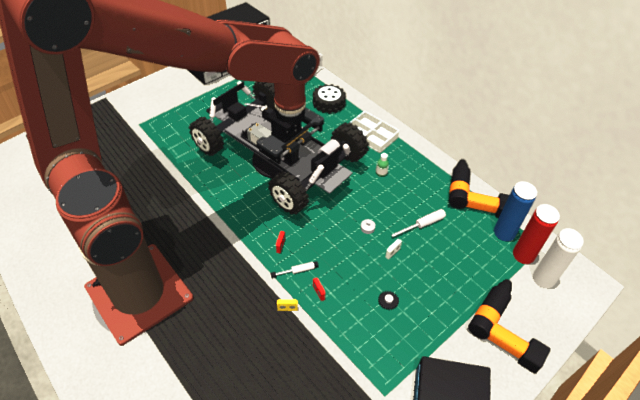

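The last images show the pack flat in the bay, the gripper on the lug behind the stack, and spacer d and the bystanders undisturbed on the bench. The push is steady at about 17.5 N, with the stop roughly 7 mm into its 16 mm slot.

```bash
python3 -c "
from station import *
print(hand_in()); print(sense()['ft_force'])"
```

```text
the job is handed in; nothing more can be done
None
the job is handed in; nothing more can be done
```

The job is handed in with two more spacers (b and c) standing in the bay behind the first. The gripper is still holding the stop's lug and pushing it forward at about 17.5 N.

- **What I did:** I drew the stop back about 6.5 mm to the end of its slot. I then stood b and c in the bay one after the other and slid each forward against the stack. Finally I gripped the lug and pushed the stop up until it tightened.
- **Stop position:** It tightened roughly 7 mm along its 16 mm slot. Raising the push from about 4 N to 17.5 N moved the gripper only about 0.2 mm, so the stack is solid. The readings were steady when I handed in at about 24.4 s.
- **Views before the push:** They showed three level, flush spacers behind the pack and about 7.5 mm of gap to the stop.
- **Final view:** Only part of the pack is visible. It lies flat in the bay, the spare spacer d is on the bench, and the bystanders look where they were.
- **Not confirmed:** In the final pose the arm hides the stop and spacers from both cameras, so that contact rests on the force and position readings. I could not measure the force between the pack and the front stop directly. The wrist also shows small side loads of about 3 N sideways and 4 N upward from the grip. No check failed, and the hand-in gives no verdict.

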